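# Index the turntable, draw the box's drawer and hold it tipped up

## Robot

A 6-joint arm with a two-finger parallel gripper is mounted at the origin on the work surface. World frame = base frame: x ahead of the robot, y to its left, z up, the work surface at z = 0. Lengths are in m, angles in rad, forces in N, time in s.
With the tool pointing down it reaches from about 0.325 to 0.875 m from the base axis. Payload 4.4 kg.
Tool frame: the origin (TCP) lies on the centre line of the jaws, within the pads' length; the fingertips stand 22 mm ahead of it and the grasp point (between the pads) lies 3 mm ahead of it; y points along the fingers, x is the direction in which the jaws open and shut, and the axes are right-handed (so a half turn about y gives the same grasp; the last joint's range is limited). The gripper opens to 85 mm and grips with 20 to 120 N. Pads are 22 mm wide; open, the fingers measure 114 mm over their backs; the gripper's body (76 mm by 85 mm) begins 54 mm behind the grasp point. The pads swing forward as they close: fully open they stand 13 mm farther back than shut.
Start: joints at [1.163, 0.207, 1.542, -0, 1.393, -0.15], TCP at [0.147, 0.556, 0.253] pointing down, gripper open.
Joint ranges: [-2.73, 2.73], [-0.86, 2.22], [0.23, 2.46], [-1.11, 4.25], [0.08, 2.63], [-2.82, 2.82]. Speed limits (rad/s): [2.79, 2.79, 3.14, 3.14, 3.14, 3.14].

## Interface

Orientations are given as a unit quaternion [x, y, z, w].
In Python, from bench import observe, snapshot, close_job gives the robot as it stands.
- The arm moves only by the tool carry_out, never from a script. Its argument "moves" is a list of rows, each an object of numbers: "tx", "ty", "tz": the shift along the tool's x, y, z in m; "rx", "ry", "rz": the turn, a rotation vector about the tool's x, y, z in degrees; "gripper": the finger opening in m, from 0 to 0.0854. In form: [{"tx": .., "ty": .., "tz": .., "rx": .., "ry": .., "rz": .., "gripper": ..}, ...]. A call has 1 to 8 rows; each row shifts and turns the pose as measured when the row begins, along the tool's axes as they then stand; what a row does not reach is not made up. A row lasts 1/8 s, in which the tool goes at most 62.5 mm and 10.7 degrees, less where a joint would pass 70% of its speed; a pose out of reach is approached as far as the arm can. A call is refused whole if a number of a shift passes 0.0625 or a number of a turn 10.7, either way. A call with a gripper value outside its range is refused whole. The fingers move at their own pace and stop on an object; the grip force is fixed at half the most. Time passes only in rows, so rows that do not move let the fingers close. It gives the time, the measured TCP pose, the force and the opening at its end, in the units of the state.
- observe(): the state, without advancing time (a new reading comes with each control period).
- snapshot(name): name is "scene" or "top" or "wrist"; returns a dict with "pixels" (480x640x3 uint8, red, green, blue), "vertical_fov" (degrees; the focal length in pixels is half the picture's height over the tangent of half this angle, whatever the lens; pixels are square), "cx", "cy" (the principal point, pixels), "extrinsics" (4x4, takes a point from world to camera coordinates). Camera axes: x right, y down, z forward; pixel columns grow to the right and rows downward; lengths in m; the calibration is good to about 2 mm. A picture is of the moment at which its call begins. There is no depth.
- close_job(): hands the job in, once; it reports no verdict.
The state is a dict: "time_s": time; "joint_positions": joint angles; "qd": joint speeds; "joint_efforts": joint torques, N m; "eef_pos": TCP position; "tool_rot": TCP orientation; "contact_force": force on the tool from outside, world axes, zero at the start; "moment": the same for the moment, N m; "opening": finger opening in m.
Only numpy, scipy, OpenCV 4.12 (cv2) and the standard library are available. Lean on these libraries where they do the work, as an engineer would, in place of code of your own. Each camera call takes 0.05 s, during which the arm holds its last target.

## Task

The little box on the finishing turntable stands with its drawer to the side: turn the turntable one click (a quarter turn, by its upright rim handle) so that the drawer front faces the robot. Then draw the drawer all the way out of the box and lift it until all of it is higher than the box, tipped with its back end up by 45 degrees or a little more so that light falls on the inside. Finish while holding it there, still and clear of everything, with the turntable left in its click and the glue bottle, wax tin and cork block where they stand.

Things in the scene. Friction and masses are not known exactly. Their poses are not given: they have to be found in the camera images.
- turntable (a joint): turn in rad of the disc with the box, about the upright axis through stand; grows CLOCKWISE from above; 0 at the start. A spring index seats it every quarter turn (-1.571, 0, 1.571, 3.142; end stops 0.12 beyond): up to about 5 N at the handle to pass half way, then it pulls in. Wanted: 1.571, drawer front facing -x of stand. Let go, it settles within 0.03
- stand: grey round foot of the turntable, fixed, 224 mm across; origin on the bench under the turning axis; x axis points away from the robot (within 0.45 rad), z up. At the start the drawer front faces its -y. On it turns a grey laminated disc, 300 mm across, 42 to 60 mm above the bench. Index plunger bracket at the far side: x = 166 to 196 mm, 60 mm high
- turn_handle (a point): grip point on the axis of the turntable's upright black handle, 125 mm above the bench. Handle 25 mm in diameter, 74 to 146 mm above the bench, 130 mm from the turning axis, beside the box on the +y side of box, 22 mm of air between it and the box side. It turns with the disc, the point's axes (as box) too
- box (a point): middle of the box's top front edge, 134 mm above the bench; axes turn with the box: x front to back, y along the front, z up. Wooden box fixed on the disc, 125 mm deep, 190 wide, 74 high, its middle (62.5 mm behind this point) on the turning axis; low gallery at the back up to 152 mm above the bench. Drawer opening 172 wide, 58 high, its floor 67 mm above the bench, 116 mm deep
- drawer: loose empty wooden drawer, about 0.2 kg, in the box: 114 mm long (x), 168 wide (y); front 55 high, 12 thick; sides and back 48 high, 8 thick; floor 5 thick. Origin: middle of its underside, x axis to its back end, z up. It slides out to its -x with 2 mm play each side, 3 mm above; at the start flush or up to 8 mm ajar
- knob (a point): middle of the drawer's brass knob, to pinch: head 20 mm in diameter, 10 to 27 mm in front of the drawer front (thinner neck behind); this point 17 mm in front of it, at mid width, 34 mm above the drawer's underside; axes as drawer
- front_edge (a point): middle of the top edge of the drawer front, half way through its 12 mm thickness, 55 mm above the drawer's underside; axes as drawer. With the drawer some 55 mm open the front can be pinched over this edge beside the knob, one finger inside the drawer
- front_foot (a point): middle of the lower edge of the drawer front's outer face, 57 mm in front of the drawer's origin: the lowest part of the drawer when its back end is tipped up
- glue: bystander: white glue bottle, 48 mm across, 125 mm high; origin at its foot
- wax_tin: bystander: flat metal wax tin, 81 mm across, 40 mm high; origin at its foot
- cork_block: bystander: cork sanding block 110 x 62 x 34 mm; origin under its middle
Things that resemble listed ones, but are neither listed nor needed, are in the scene too. Of the things shaped like the drawer, the wooden one is meant.

How it is judged:
On the way, in this order (a step that is already met when the one before it is completed fails the run):
1. the turntable rests in the next click, the drawer front facing the robot and the drawer still in the box (value of joint turntable between 1.45 and 1.69 rad and velocity of joint turntable between -0.1 and 0.1 rad/s and x of drawer in the frame of box above 0.025 m), for 0.3 s.
2. the drawer is drawn all the way out of the box (x of drawer in the frame of box below -0.057 m and value of joint turntable between 1.4 and 1.74 rad), for 0.1 s.
At the end, for the whole second after the job is handed in: Fingers hold the drawer still, off box and turntable, its front over 152 mm above the bench (higher than the box), back end pointing up at least 35 degrees; turntable in the seat facing the robot (1.571 within 0.12 rad); bottle, tin and block within 30 mm of their start (value of joint turntable between 1.45 and 1.69 rad and angle between drawer's own x axis and vertical below 0.95 rad and height (world z) of each of front_foot, front_edge above 0.152 m and contact force between the fingers and drawer above 1 N and contact force between drawer and stand below 0.1 N and linear speed of drawer below 0.03 m/s and angular speed of drawer below 0.2 rad/s and distance of each of glue, wax_tin, cork_block from where it was at the start of the episode below 0.03 m); the arm keeps its last pose, push and grip.
It fails at once if a bystander is knocked over or pushed away (distance of any of glue, wax_tin, cork_block from where it was at the start of the episode above 0.05 m or angle between glue's own z axis and vertical above 0.5 rad).
It also fails if it takes over 58 s, if anything falls off the work surface, if the arm or the gripper's body presses on something with over 40 N, if the wrist force passes 120 N, or if a joint passes its speed limit or range.

## Working session

There is one attempt and no reset: what is moved stays moved. The work goes in short steps, Python scripts to look and compute and a tool call to move; the robot and the scene stay as the last step left them, time stands still between calls to the robot, and variables do not carry over. Pictures are saved under pics/ and viewed, and the job is handed in when it is done.

Besides the shell and the picture viewer there is one more tool, called after "Request:" as a command line: name --argument value ..., lists and objects as JSON in quotes. carry_out: Moves the arm, as the interface text tells. Its arguments: {"type":"object","properties":{"moves":{"type":"array"}},"required":["moves"]}

```bash
ls; mkdir -p pics; python3 - <<'E'
from bench import observe,snapshot
import cv2,numpy as np
np.set_printoptions(precision=4,suppress=True)
for n in ["scene","top","wrist"]:
    s=snapshot(n); cv2.imwrite(f"pics/{n}0.png",s["pixels"][:,:,::-1]); print(n,s["vertical_fov"],s["cx"],s["cy"]);print(s["extrinsics"])
print(observe())
E
```

```text
pics
scene 55.82755250943851 315.14270055986384 240.2820592748587
[[-0.0707  0.9975 -0.0015  0.0252]
 [ 0.5572  0.0383 -0.8295 -0.1963]
 [-0.8274 -0.0595 -0.5585  1.7146]
 [ 0.      0.      0.      1.    ]]
top 47.055093779645475 320.96951968461303 242.78111898997872
[[-0.0303 -0.9995  0.0078  0.0319]
 [-0.9945  0.0294 -0.1002  0.4943]
 [ 0.1    -0.0108 -0.9949  1.3051]
 [ 0.      0.      0.      1.    ]]
wrist 61.73805050272415 316.88710381626584 237.75003821647115
[[ 0.2544  0.9671 -0.0025 -0.5733]
 [ 0.9238 -0.2423  0.2964 -0.0384]
 [ 0.2861 -0.0777 -0.9551  0.3791]
 [ 0.      0.      0.      1.    ]]
{'time_s': 0.15, 'joint_positions': array([ 1.1625,  0.2073,  1.5427,  0.    ,  1.3935, -0.1505]), 'qd': array([ 0.    , -0.0023, -0.0065, -0.0006,  0.0012, -0.    ]), 'joint_efforts': array([  0.0007, -38.351 , -29.2039,  -0.0003,   0.0066,  -0.    ]), 'eef_pos': array([0.1464, 0.5555, 0.2523]), 'tool_rot': array([ 0.5604,  0.431 , -0.4321, -0.5598]), 'contact_force': array([ 0.1809, -0.1621, -0.1146]), 'moment': array([ 0.007 ,  0.0502, -0.0437]), 'opening': 0.08529219469883675}
```

View pics/scene0.png

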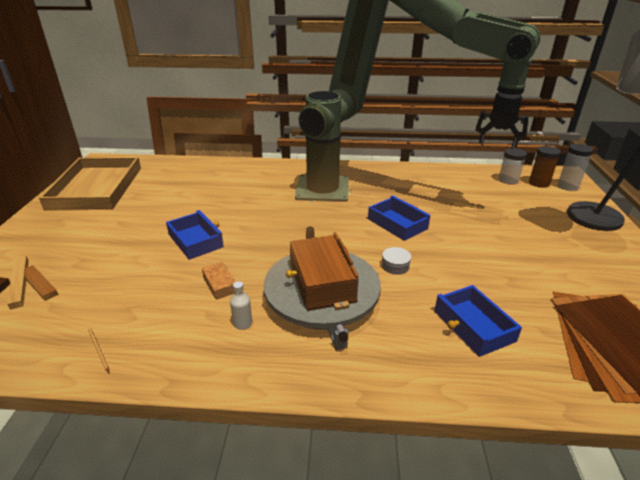

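View pics/top0.png

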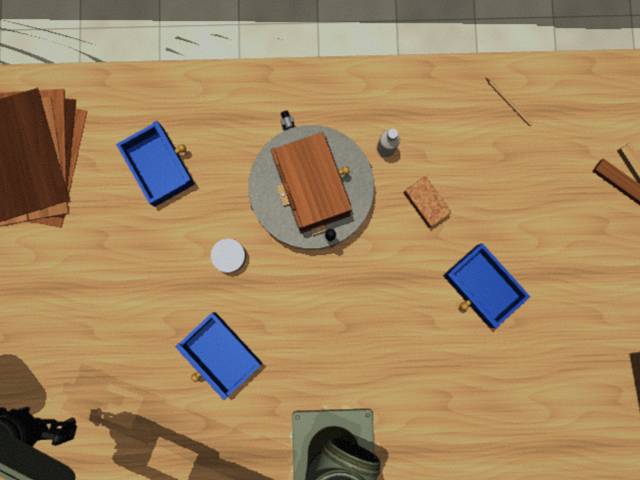

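View pics/wrist0.png

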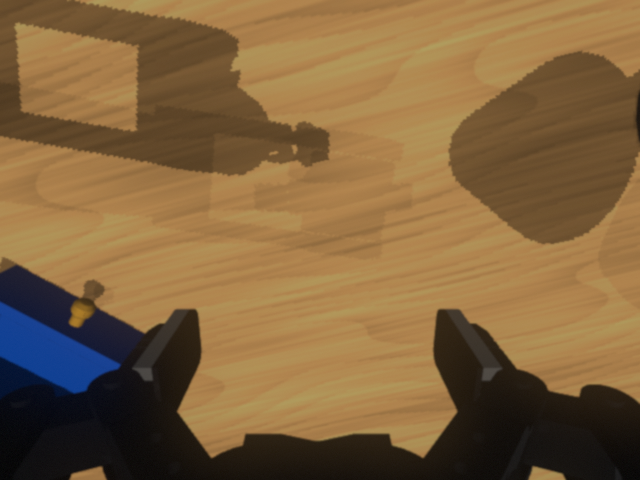

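The top view (up = +x, left = +y) shows the turntable disc at about (312,187), with the knob at (345,171) facing -y. The black handle is at (331,236) on the robot side, and the plunger bracket at (287,119). The bottle is at (390,142), the cork block at (428,203) and the tin at (228,256). The blue drawers are decoys. Next I'll measure these.

```bash
cat > h.py <<'E'
import cv2,numpy as np
from bench import observe,snapshot
from scipy.spatial.transform import Rotation as R
np.set_printoptions(precision=4,suppress=True)
def cam(s):
    f=240/np.tan(np.radians(s["vertical_fov"])/2)
    return f,np.array([s["cx"],s["cy"]]),np.array(s["extrinsics"])
def ray(s,p):
    f,c,E=cam(s); d=np.array([(p[0]-c[0])/f,(p[1]-c[1])/f,1.]); Rm=E[:3,:3]
    return -Rm.T@E[:3,3],Rm.T@d
def onz(s,p,z):
    o,d=ray(s,p); return o+d*(z-o[2])/d[2]
def proj(s,X):
    f,c,E=cam(s); q=E[:3,:3]@np.array(X)+E[:3,3]; return c+f*q[:2]/q[2]
def tri(s1,p1,s2,p2):
    A=[];b=[]
    for s,p in((s1,p1),(s2,p2)):
        o,d=ray(s,p); d=d/np.linalg.norm(d); P=np.eye(3)-np.outer(d,d); A.append(P);b.append(P@o)
    return np.linalg.lstsq(np.vstack(A),np.hstack(b),rcond=None)[0]
def blobs(m,amin=20):
    n,l,st,ce=cv2.connectedComponentsWithStats(m.astype(np.uint8))
    return [(st[i,4],ce[i].round(1),st[i,:4]) for i in range(1,n) if st[i,4]>=amin]
E
python3 - <<'E'
from h import *
s=snapshot("top");im=s["pixels"];hsv=cv2.cvtColor(im,cv2.COLOR_RGB2HSV)
g=(hsv[...,1]<60)&(hsv[...,2]>60)&(hsv[...,2]<170)
roi=np.zeros_like(g);roi[105:260,235:385]=1
m=(g&roi).astype(np.uint8)
print(blobs(m,40))
n,l,st,ce=cv2.connectedComponentsWithStats(m); i=1+st[1:,4].argmax()
c=max(cv2.findContours((l==i).astype(np.uint8),0,cv2.CHAIN_APPROX_NONE)[0],key=len)
h=cv2.convexHull(c); pts=np.array([onz(s,p,.06)[:2] for p in h[:,0]])
(cx,cy),r=cv2.minEnclosingCircle(pts.astype(np.float32));print("disc",cx,cy,r)
dark=(im.max(2)<50)&roi
print("dark",blobs(dark,8))
y=(hsv[...,0]>12)&(hsv[...,0]<30)&(hsv[...,1]>150)&roi
print("yel",blobs(y,8))
big=cv2.resize(im[100:265,230:390],None,fx=4.5,fy=3.6,interpolation=cv2.INTER_CUBIC)
big=cv2.resize(im[100:265,230:390],None,fx=3.6,fy=3.6,interpolation=cv2.INTER_CUBIC)
cv2.imwrite("pics/topcrop.png",big[:,:,::-1])
E
```

```text
[(np.int32(93), array([287.1, 121.3]), array([281, 117,  13,  11], dtype=int32)), (np.int32(6600), array([310. , 189.1]), array([249, 126, 125, 123], dtype=int32)), (np.int32(70), array([381.3, 142.5]), array([378, 134,   7,  17], dtype=int32))]
disc 0.6282309293746948 0.03771939128637314 0.15007080137729645
dark [(np.int32(34), array([284.6, 113.9]), array([282, 111,   7,   7], dtype=int32)), (np.int32(29), array([287.5, 126.4]), array([283, 122,  11,   8], dtype=int32)), (np.int32(250), array([325.3, 221.5]), array([299, 211,  52,  22], dtype=int32)), (np.int32(105), array([330. , 234.5]), array([325, 228,  11,  14], dtype=int32))]
yel [(np.int32(60), array([343.6, 170.5]), array([338, 167,  11,   8], dtype=int32)), (np.int32(17), array([338.4, 216.6]), array([332, 214,  12,   6], dtype=int32))]
```

View pics/topcrop.png

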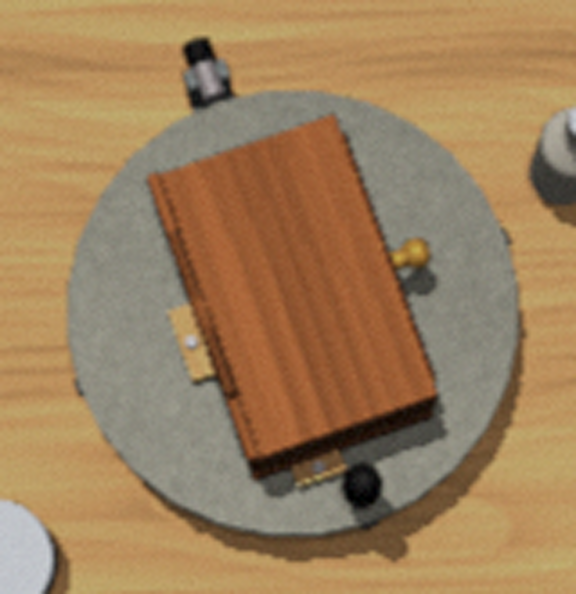

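```bash
python3 - <<'E'
from h import *
s=snapshot("top")
C=np.array([.6282,.0377])
cr=lambda u,v:(230+(u+.5)/3.6-.5,100+(v+.5)/3.6-.5)
a,b=onz(s,cr(335,115),.134),onz(s,cr(435,397),.134)
print(a,b,np.linalg.norm(a-b)); d=(b-a)[:2]
print("yaw from front edge",np.arctan2(-d[1],-d[0]))
m=(a+b)[:2]/2; print("edge mid dist",np.linalg.norm(m-C), "yaw",np.arctan2(*(C-m)[::-1])-np.pi/2)
h=onz(s,cr(362,484),.140); k=onz(s,cr(417,252),.101); br=onz(s,cr(207,75),.055)
for n,p in(("handle",h),("knob",k),("brk",br)):
    v=p[:2]-C; print(n,p,np.linalg.norm(v),np.degrees(np.arctan2(v[1],v[0])))
for n,p,z in (("glue",(391.5,134),.12),("tin",(228,256),.02),("cork",(427,203),.03)): print(n,onz(s,p,z))
# tool
o=observe();Rm=R.from_quat(o["tool_rot"]).as_matrix();print(Rm,o["eef_pos"])
E
```

```text
[0.7363 0.0067 0.134 ] [ 0.5557 -0.0496  0.134 ] 0.18924434493314762
yaw from front edge 0.30247579016724024
edge mid dist 0.061774028080835514 yaw 0.29265987855842734
handle [ 0.5022 -0.0026  0.14  ] 0.13231323991943328 -162.278721844775
knob [ 0.6551 -0.0437  0.101 ] 0.08569626198342356 -71.69992289774866
brk [0.7906 0.0899 0.055 ] 0.17055217805092635 17.839236868941637
glue [ 0.7306 -0.1506  0.12  ]
tin [0.4701 0.2422 0.02  ]
cork [ 0.5838 -0.2427  0.03  ]
[[ 0.255  -0.0005 -0.967 ]
 [ 0.9669 -0.0011  0.255 ]
 [-0.0011 -1.      0.0002]] [0.1465 0.5557 0.2527]
```

```bash
cat >> h.py <<'E'
def down(az,pitch=0.):
    """tool pointing down, tool x at azimuth az(deg)"""
    a=np.radians(az); x=np.array([np.cos(a),np.sin(a),0]); y=np.array([0,0,-1.]); return np.c_[x,y,np.cross(x,y)]
def plan(P,M,n,o=None):
    o=o or observe(); p0=np.array(o["eef_pos"]);R0=R.from_quat(o["tool_rot"])
    w=(R0.inv()*R.from_matrix(M)).as_rotvec(); 
    print("total",np.array(P)-p0,"m; rot tool deg",np.degrees(w))
    for i in range(n):
        Ri=R0*R.from_rotvec(w*i/n); d=Ri.inv().apply((np.array(P)-p0)/n)
        print(i,"t",d.round(4),"r",np.degrees(w/n).round(2))
def st():
    o=observe(); M=R.from_quat(o["tool_rot"]).as_matrix(); print("t",o["time_s"],"p",o["eef_pos"],"az",np.degrees(np.arctan2(M[1,0],M[0,0])),"app",M[:,1],"F",o["contact_force"],"op",o["opening"],"q",o["joint_positions"])
E
python3 -c "
from h import *
plan([.504,-.002,.26],down(107.6),12)"
```

```text
total [ 0.3575 -0.5577  0.0073] m; rot tool deg [ -0.0289 -32.3715  -0.0606]
0 t [-0.0373 -0.0006 -0.0407] r [-0.   -2.7  -0.01]
1 t [-0.0392 -0.0006 -0.0389] r [-0.   -2.7  -0.01]
2 t [-0.041  -0.0006 -0.037 ] r [-0.   -2.7  -0.01]
3 t [-0.0427 -0.0006 -0.035 ] r [-0.   -2.7  -0.01]
4 t [-0.0443 -0.0006 -0.0329] r [-0.   -2.7  -0.01]
5 t [-0.0458 -0.0006 -0.0308] r [-0.   -2.7  -0.01]
6 t [-0.0472 -0.0006 -0.0286] r [-0.   -2.7  -0.01]
7 t [-0.0485 -0.0006 -0.0264] r [-0.   -2.7  -0.01]
8 t [-0.0497 -0.0006 -0.0241] r [-0.   -2.7  -0.01]
9 t [-0.0508 -0.0006 -0.0217] r [-0.   -2.7  -0.01]
10 t [-0.0517 -0.0006 -0.0193] r [-0.   -2.7  -0.01]
11 t [-0.0526 -0.0006 -0.0168] r [-0.   -2.7  -0.01]
```

Request:
carry_out --moves '[{"tx": -0.037,"tz": -0.041,"ry": -2.7},{"tx": -0.039,"tz": -0.039,"ry": -2.7},{"tx": -0.041,"tz": -0.037,"ry": -2.7},{"tx": -0.043,"tz": -0.035,"ry": -2.7},{"tx": -0.044,"tz": -0.033,"ry": -2.7},{"tx": -0.046,"tz": -0.031,"ry": -2.7},{"tx": -0.047,"tz": -0.029,"ry": -2.7},{"tx": -0.048,"tz": -0.026,"ry": -2.7}]'

```text
$.moves[0]: bad value
```

```bash
python3 -c "
from h import *
st();plan([.504,-.002,.2],down(107.6),6)"
```

```text
t 0.25 p [0.1465 0.5557 0.2527] az 75.22849231846311 app [-0.0005 -0.0011 -1.    ] F [-0.2681  0.7988  0.3292] op 0.08565637068430859 q [ 1.1625  0.207   1.5422  0.      1.3935 -0.1505]
total [ 0.3575 -0.5577 -0.0527] m; rot tool deg [ -0.0289 -32.3715  -0.0606]
0 t [-0.0747  0.0089 -0.0813] r [-0.   -5.4  -0.01]
1 t [-0.082   0.0088 -0.0739] r [-0.   -5.4  -0.01]
2 t [-0.0886  0.0088 -0.0659] r [-0.   -5.4  -0.01]
3 t [-0.0944  0.0088 -0.0573] r [-0.   -5.4  -0.01]
4 t [-0.0994  0.0088 -0.0481] r [-0.   -5.4  -0.01]
5 t [-0.1034  0.0088 -0.0386] r [-0.   -5.4  -0.01]
```

Request:
carry_out --moves '[{"tx": -0.037,"ty": 0,"tz": -0.041,"rx": 0,"ry": -2.7,"rz": 0,"gripper": 0.085},{"tx": -0.039,"ty": 0,"tz": -0.039,"rx": 0,"ry": -2.7,"rz": 0,"gripper": 0.085},{"tx": -0.041,"ty": 0,"tz": -0.037,"rx": 0,"ry": -2.7,"rz": 0,"gripper": 0.085},{"tx": -0.043,"ty": 0,"tz": -0.035,"rx": 0,"ry": -2.7,"rz": 0,"gripper": 0.085},{"tx": -0.044,"ty": 0,"tz": -0.033,"rx": 0,"ry": -2.7,"rz": 0,"gripper": 0.085},{"tx": -0.046,"ty": 0,"tz": -0.031,"rx": 0,"ry": -2.7,"rz": 0,"gripper": 0.085},{"tx": -0.047,"ty": 0,"tz": -0.029,"rx": 0,"ry": -2.7,"rz": 0,"gripper": 0.085},{"tx": -0.048,"ty": 0,"tz": -0.026,"rx": 0,"ry": -2.7,"rz": 0,"gripper": 0.085}]'

```text
time_s: 1.25
eef_pos: [0.3937, 0.179, 0.253]
tool_rot: [0.464, 0.535, -0.533, -0.463]
contact_force: [0.9, -0.3, -0.2]
opening: 0.085
```

```bash
python3 -c "
from h import *
st();plan([.504,-.002,.2],down(107.6),6)"
```

```text
t 1.25 p [0.3937 0.179  0.253 ] az 98.07861445096071 app [ 0.004   0.0013 -1.    ] F [ 0.9151 -0.2579 -0.1666] op 0.08504308880765378 q [ 0.2258 -0.1098  1.873   0.0003  1.3741 -1.4861]
total [ 0.1103 -0.181  -0.053 ] m; rot tool deg [ 0.2408 -9.5215  0.0189]
0 t [-0.0325  0.0089 -0.0139] r [ 0.04 -1.59  0.  ]
1 t [-0.0328  0.0089 -0.013 ] r [ 0.04 -1.59  0.  ]
2 t [-0.0332  0.0089 -0.0121] r [ 0.04 -1.59  0.  ]
3 t [-0.0335  0.0089 -0.0112] r [ 0.04 -1.59  0.  ]
4 t [-0.0338  0.0088 -0.0103] r [ 0.04 -1.59  0.  ]
5 t [-0.0341  0.0088 -0.0093] r [ 0.04 -1.59  0.  ]
```

Request:
carry_out --moves '[{"tx": -0.033,"ty": 0.009,"tz": -0.014,"rx": 0,"ry": -1.6,"rz": 0,"gripper": 0.085},{"tx": -0.033,"ty": 0.009,"tz": -0.013,"rx": 0,"ry": -1.6,"rz": 0,"gripper": 0.085},{"tx": -0.033,"ty": 0.009,"tz": -0.012,"rx": 0,"ry": -1.6,"rz": 0,"gripper": 0.085},{"tx": -0.033,"ty": 0.009,"tz": -0.011,"rx": 0,"ry": -1.6,"rz": 0,"gripper": 0.085},{"tx": -0.034,"ty": 0.009,"tz": -0.01,"rx": 0,"ry": -1.6,"rz": 0,"gripper": 0.085},{"tx": -0.034,"ty": 0.009,"tz": -0.009,"rx": 0,"ry": -1.6,"rz": 0,"gripper": 0.085},{"tx": 0,"ty": 0,"tz": 0,"rx": 0,"ry": 0,"rz": 0,"gripper": 0.085}]'

```text
time_s: 2.12
eef_pos: [0.5084, -0.0124, 0.1986]
tool_rot: [0.419, 0.573, -0.568, -0.416]
contact_force: [-0.0, 0.3, -0.3]
opening: 0.0848
```

```bash
python3 -c "
from h import *
st();plan([.504,-.002,.125],down(107.6),4)
s=snapshot('wrist');cv2.imwrite('pics/w1.png',s['pixels'][:,:,::-1])
print(proj(s,[.5043,-.0016,.146]))"
```

```text
t 2.125 p [ 0.5084 -0.0124  0.1986] az 107.58233141200854 app [ 0.0076  0.0019 -1.    ] F [-0.0341  0.3497 -0.3073] op 0.08481947764086549 q [-0.1967  0.1142  1.7668  0.0036  1.2535 -2.0754]
total [-0.0044  0.0104 -0.0736] m; rot tool deg [ 0.4509 -0.0176 -0.0263]
0 t [0.0028 0.0184 0.0004] r [ 0.11 -0.   -0.01]
1 t [0.0028 0.0184 0.0004] r [ 0.11 -0.   -0.01]
2 t [0.0028 0.0184 0.0003] r [ 0.11 -0.   -0.01]
3 t [0.0028 0.0184 0.0003] r [ 0.11 -0.   -0.01]
[342.2331 281.9737]
```

View pics/w1.png

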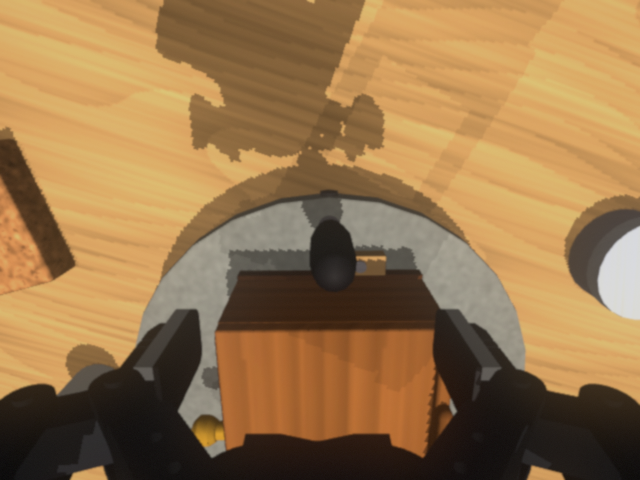

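```bash
python3 -c "
from h import *
s=snapshot('wrist');C=np.array([.6282,.0377])
for p in((333,270),(333,275)):
  X=onz(s,p,.140);v=X[:2]-C;print(X,np.hypot(*v),np.degrees(np.arctan2(v[1],v[0])))
t=snapshot('top')
print(tri(s,(333,270),t,(330.3,234)))
"
```

```text
[ 0.5018 -0.0055  0.14  ] 0.13362118904665257 -161.13195694388588
[ 0.5042 -0.0047  0.14  ] 0.13103618664316222 -161.12204118556434
[ 0.5036 -0.0037  0.1335]
```

Request:
carry_out --moves '[{"tx": 0.005,"ty": 0.02,"tz": 0.001,"rx": 0.4,"ry": 0,"rz": 0,"gripper": 0.085},{"tx": 0.004,"ty": 0.02,"tz": 0.001,"rx": 0,"ry": 0,"rz": 0,"gripper": 0.085},{"tx": 0,"ty": 0.02,"tz": 0,"rx": 0,"ry": 0,"rz": 0,"gripper": 0.085},{"tx": 0,"ty": 0.017,"tz": 0,"rx": 0,"ry": 0,"rz": 0,"gripper": 0.085},{"tx": 0,"ty": 0,"tz": 0,"rx": 0,"ry": 0,"rz": 0,"gripper": 0.035},{"tx": 0,"ty": 0,"tz": 0,"rx": 0,"ry": 0,"rz": 0,"gripper": 0.035},{"tx": 0,"ty": 0,"tz": 0,"rx": 0,"ry": 0,"rz": 0,"gripper": 0.032}]'

```text
time_s: 3.15
eef_pos: [0.4989, 0.0047, 0.1175]
tool_rot: [-0.414, -0.573, 0.573, 0.415]
contact_force: [0.1, -0.4, 0.3]
opening: 0.0326
```

```bash
python3 -c "
from h import *
st()
s=snapshot('wrist');cv2.imwrite('pics/w2.png',s['pixels'][:,:,::-1])"
```

```text
t 3.15 p [0.4989 0.0047 0.1175] az 108.24402340744295 app [-0.0013  0.0004 -1.    ] F [ 0.0778 -0.3807  0.2933] op 0.03258067762240409 q [-0.1643  0.208   1.8485  0.0002  1.0865 -2.0536]
```

View pics/w2.png

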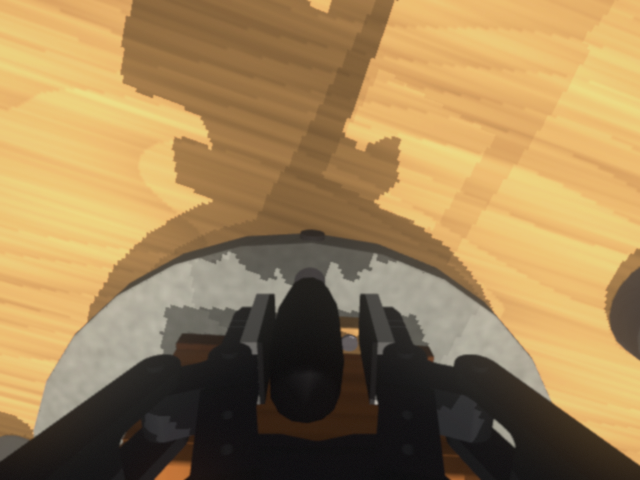

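The handle is between the fingers, at about (308,350) in the wrist view. I'll keep the fingers as a loose cage around it and follow the arc.

Request:
carry_out --moves '[{"tx": 0.007,"ty": -0.001,"tz": -0.001,"rx": 0,"ry": 3,"rz": 0,"gripper": 0.03},{"tx": 0.009,"ty": 0,"tz": -0.0005,"rx": 0,"ry": 4,"rz": 0,"gripper": 0.03},{"tx": 0.009,"ty": 0,"tz": -0.0005,"rx": 0,"ry": 4,"rz": 0,"gripper": 0.03},{"tx": 0.009,"ty": 0,"tz": -0.0005,"rx": 0,"ry": 4,"rz": 0,"gripper": 0.03},{"tx": 0.009,"ty": 0,"tz": -0.0005,"rx": 0,"ry": 4,"rz": 0,"gripper": 0.03},{"tx": 0.009,"ty": 0,"tz": -0.0005,"rx": 0,"ry": 4,"rz": 0,"gripper": 0.03}]'

```text
time_s: 3.95
eef_pos: [0.4975, 0.051, 0.1196]
tool_rot: [0.528, 0.474, -0.476, -0.519]
contact_force: [1.0, -6.0, -3.3]
opening: 0.0302
```

```bash
cat >> h.py <<'E'
def arc():
    st();o=observe();v=o["eef_pos"][:2]-np.array([.6282,.0377]);print("radius",np.hypot(*v),"ang",np.degrees(np.arctan2(v[1],v[0]))%360)
E
python3 -c "
from h import *
arc()"
```

```text
t 3.95 p [0.4975 0.051  0.1196] az 84.38270485801289 app [ 0.0069 -0.0113 -0.9999] F [ 0.9792 -6.007  -3.3451] op 0.030216632520713344 q [-0.0646  0.203   1.8492 -0.0122  1.0818 -1.5317]
radius 0.13134701343925673 ang 174.17693948792322
```

Request:
carry_out --moves '[{"tx": 0.009,"ty": 0,"tz": -0.0005,"rx": 0,"ry": 4,"rz": 0,"gripper": 0.03},{"tx": 0.009,"ty": 0,"tz": -0.0005,"rx": 0,"ry": 4,"rz": 0,"gripper": 0.03},{"tx": 0.009,"ty": 0,"tz": -0.0005,"rx": 0,"ry": 4,"rz": 0,"gripper": 0.03},{"tx": 0.009,"ty": 0,"tz": -0.0005,"rx": 0,"ry": 4,"rz": 0,"gripper": 0.03},{"tx": 0.009,"ty": 0,"tz": -0.0005,"rx": 0,"ry": 4,"rz": 0,"gripper": 0.03},{"tx": 0.009,"ty": 0,"tz": -0.0005,"rx": 0,"ry": 4,"rz": 0,"gripper": 0.03}]'

```text
time_s: 4.7
eef_pos: [0.5135, 0.0975, 0.1195]
tool_rot: [0.621, 0.348, -0.354, -0.607]
contact_force: [-1.0, -1.3, 0.1]
opening: 0.0302
```

```bash
python3 -c "
from h import *
arc()"
```

```text
t 4.7 p [0.5135 0.0975 0.1195] az 59.49555022460849 app [ 0.0023 -0.0213 -0.9998] F [-0.9691 -1.2549  0.095 ] op 0.03018881698909885 q [ 0.0342  0.2513  1.789  -0.024   1.0998 -0.9934]
radius 0.1293432541775241 ang 152.4458431712596
```

Request:
carry_out --moves '[{"tx": 0.009,"ty": 0,"tz": 0,"rx": 0,"ry": 3.3,"rz": 0,"gripper": 0.03},{"tx": 0.009,"ty": 0,"tz": -0.0003,"rx": 0,"ry": 3.3,"rz": 0,"gripper": 0.03},{"tx": 0.009,"ty": 0,"tz": -0.0003,"rx": 0,"ry": 3.3,"rz": 0,"gripper": 0.03},{"tx": 0.009,"ty": 0,"tz": -0.0003,"rx": 0,"ry": 3.3,"rz": 0,"gripper": 0.03},{"tx": 0.009,"ty": 0,"tz": -0.0003,"rx": 0,"ry": 3.5,"rz": 0,"gripper": 0.03},{"tx": 0.009,"ty": 0,"tz": -0.0003,"rx": 0,"ry": 3.5,"rz": 0,"gripper": 0.03}]'

```text
time_s: 5.45
eef_pos: [0.5538, 0.1425, 0.1225]
tool_rot: [0.674, 0.236, -0.23, -0.661]
contact_force: [1.5, -0.2, -1.1]
opening: 0.0298
```

```bash
python3 -c "
from h import *
arc()"
```

```text
t 5.45 p [0.5538 0.1425 0.1225] az 38.462609839521605 app [ 0.0146 -0.0137 -0.9998] F [ 1.4645 -0.1587 -1.1419] op 0.02984115873185139 q [ 0.1084  0.3336  1.673  -0.0169  1.1221 -0.5556]
radius 0.12849570072019126 ang 125.36476318877797
```

Request:
carry_out --moves '[{"tx": 0.009,"ty": 0,"tz": 0,"rx": 0,"ry": 4,"rz": 0,"gripper": 0.03},{"tx": 0.009,"ty": 0,"tz": 0,"rx": 0,"ry": 4,"rz": 0,"gripper": 0.03},{"tx": 0.009,"ty": 0,"tz": 0,"rx": 0,"ry": 4,"rz": 0,"gripper": 0.03},{"tx": 0.008,"ty": 0,"tz": 0,"rx": 0,"ry": 4,"rz": 0,"gripper": 0.03},{"tx": 0,"ty": 0,"tz": 0,"rx": 0,"ry": 0,"rz": 0,"gripper": 0.03},{"tx": 0,"ty": 0,"tz": 0,"rx": 0,"ry": 0,"rz": 0,"gripper": 0.05},{"tx": 0,"ty": 0,"tz": 0,"rx": 0,"ry": 0,"rz": 0,"gripper": 0.07},{"tx": 0,"ty": 0,"tz": 0,"rx": 0,"ry": 0,"rz": 0,"gripper": 0.07}]'

```text
time_s: 6.45
eef_pos: [0.5866, 0.1636, 0.1264]
tool_rot: [0.699, 0.142, -0.128, -0.689]
contact_force: [0.3, 0.0, 0.9]
opening: 0.0699
```

```bash
python3 -c "
from h import *
arc()
s=snapshot('wrist');cv2.imwrite('pics/w3.png',s['pixels'][:,:,::-1])
s=snapshot('top');cv2.imwrite('pics/t3.png',s['pixels'][:,:,::-1])"
```

```text
t 6.45 p [0.5866 0.1636 0.1264] az 22.003540106347426 app [ 0.0217 -0.009  -0.9997] F [0.3432 0.0192 0.9491] op 0.06992543371921071 q [ 0.1358  0.3941  1.5798 -0.013   1.1474 -0.2429]
radius 0.13261550531102 ang 108.29029291779459
```

View pics/w3.png

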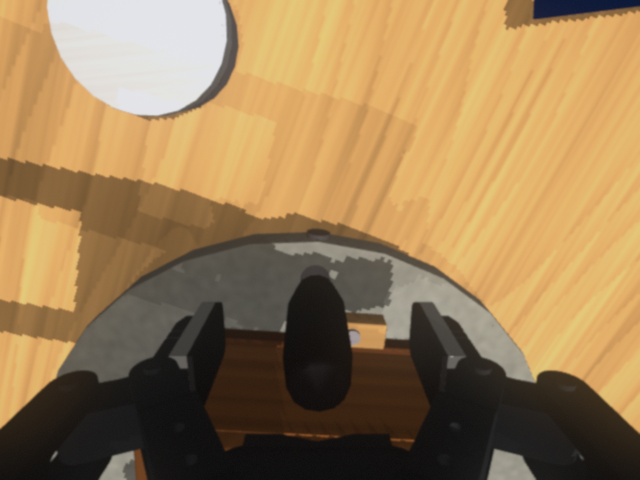

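View pics/t3.png

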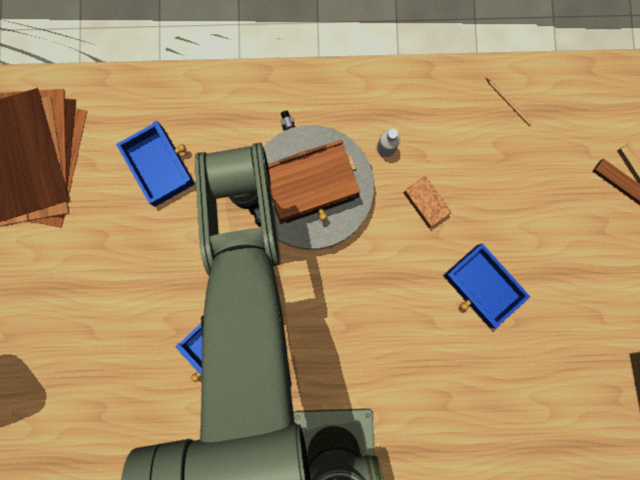

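Request:
carry_out --moves '[{"tx": 0,"ty": -0.02,"tz": 0,"rx": 0,"ry": 0,"rz": 0,"gripper": 0.075},{"tx": 0,"ty": -0.03,"tz": 0,"rx": 0,"ry": 0,"rz": 0,"gripper": 0.085},{"tx": 0,"ty": -0.04,"tz": 0,"rx": 0,"ry": 0,"rz": 0,"gripper": 0.085},{"tx": 0,"ty": -0.03,"tz": 0,"rx": 0,"ry": 0,"rz": 0,"gripper": 0.085},{"tx": 0,"ty": 0,"tz": 0,"rx": 0,"ry": 0,"rz": 0,"gripper": 0.085}]'

```text
time_s: 7.18
eef_pos: [0.5847, 0.1648, 0.2556]
tool_rot: [0.699, 0.144, -0.126, -0.689]
contact_force: [0.7, -0.1, 0.3]
opening: 0.0851
```

```bash
python3 - <<'E'
from h import *
st()
s=snapshot('top');im=s['pixels']
cv2.imwrite('pics/t4.png',cv2.resize(im[110:250,240:400],None,fx=4,fy=4,interpolation=cv2.INTER_CUBIC)[:,:,::-1])
hsv=cv2.cvtColor(im,cv2.COLOR_RGB2HSV);y=(hsv[...,0]>12)&(hsv[...,0]<30)&(hsv[...,1]>150);roi=np.zeros_like(y);roi[150:245,260:370]=1
print(blobs(y&roi,8))
plan([.5466,.0115,.20],down(107.6),12)
E
```

```text
t 7.175 p [0.5847 0.1648 0.2556] az 22.012739576747503 app [ 0.0264 -0.0082 -0.9996] F [ 0.7169 -0.0636  0.3113] op 0.0850952919220965 q [ 0.1381  0.2589  1.473  -0.012   1.3847 -0.2438]
[(np.int32(76), array([321.6, 213.6]), array([317, 207,  10,  13], dtype=int32)), (np.int32(9), array([283.3, 219.6]), array([281, 218,   6,   4], dtype=int32))]
total [-0.0372 -0.1532 -0.0538] m; rot tool deg [  1.5609 -85.5909   0.1303]
0 t [-0.0077  0.0045 -0.0106] r [ 0.13 -7.13  0.01]
1 t [-0.009   0.0045 -0.0096] r [ 0.13 -7.13  0.01]
2 t [-0.0101  0.0045 -0.0084] r [ 0.13 -7.13  0.01]
3 t [-0.0111  0.0045 -0.0071] r [ 0.13 -7.13  0.01]
4 t [-0.0119  0.0044 -0.0057] r [ 0.13 -7.13  0.01]
5 t [-0.0125  0.0044 -0.0041] r [ 0.13 -7.13  0.01]
6 t [-0.0129  0.0044 -0.0026] r [ 0.13 -7.13  0.01]
7 t [-0.0131  0.0044 -0.001 ] r [ 0.13 -7.13  0.01]
8 t [-0.0131  0.0044  0.0007] r [ 0.13 -7.13  0.01]
9 t [-0.013   0.0044  0.0023] r [ 0.13 -7.13  0.01]
10 t [-0.0126  0.0045  0.0039] r [ 0.13 -7.13  0.01]
11 t [-0.012   0.0045  0.0054] r [ 0.13 -7.13  0.01]
```

View pics/t4.png

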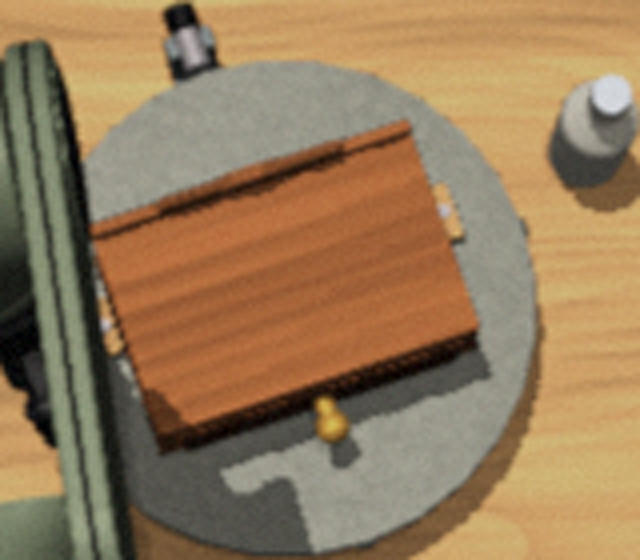

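```bash
python3 - <<'E'
from h import *
s=snapshot('top');C=np.array([.6282,.0377])
cr=lambda u,v:(240+(u+.5)/4-.5,110+(v+.5)/4-.5)
a,b=onz(s,cr(160,437),.134),onz(s,cr(478,328),.134);d=b-a;print(a,b,np.linalg.norm(d),"front edge az",np.degrees(np.arctan2(-d[1],-d[0])), "mid", (a+b)/2, np.linalg.norm((a+b)[:2]/2-C))
k=onz(s,cr(332,422),.101);v=k[:2]-C;print(k,np.hypot(*v),np.degrees(np.arctan2(v[1],v[0]))%360)
E
```

```text
[0.5402 0.1085 0.134 ] [ 0.5965 -0.0705  0.134 ] 0.18758034794980288 front edge az 107.46317351212737 mid [0.5683 0.019  0.134 ] 0.06274160147451557
[0.5508 0.0122 0.101 ] 0.08150351003671209 198.21512854374166
```

Request:
carry_out --moves '[{"tx": -0.008,"ty": 0.002,"tz": -0.011,"rx": 0.2,"ry": -7,"rz": 0,"gripper": 0.07},{"tx": -0.009,"ty": 0.002,"tz": -0.01,"rx": 0.2,"ry": -7,"rz": 0,"gripper": 0.07},{"tx": -0.01,"ty": 0.002,"tz": -0.008,"rx": 0.2,"ry": -7,"rz": 0,"gripper": 0.07},{"tx": -0.011,"ty": 0.002,"tz": -0.007,"rx": 0.2,"ry": -7,"rz": 0,"gripper": 0.07},{"tx": -0.012,"ty": 0.003,"tz": -0.006,"rx": 0.2,"ry": -7,"rz": 0,"gripper": 0.07},{"tx": -0.0125,"ty": 0.003,"tz": -0.004,"rx": 0.2,"ry": -7,"rz": 0,"gripper": 0.06},{"tx": -0.013,"ty": 0.003,"tz": -0.0025,"rx": 0.1,"ry": -7,"rz": 0,"gripper": 0.06},{"tx": -0.013,"ty": 0.003,"tz": -0.001,"rx": 0.1,"ry": -7,"rz": 0,"gripper": 0.06}]'

```text
time_s: 8.28
eef_pos: [0.5467, 0.0591, 0.2133]
tool_rot: [-0.533, -0.447, 0.461, 0.55]
contact_force: [-0.6, 0.0, -0.3]
opening: 0.0601
```

```bash
python3 - <<'E'
from h import *
st()
plan([.548,.0124,.20],down(107.5),4)
E
```

```text
t 8.275 p [0.5467 0.0591 0.2133] az 79.96637411479891 app [-0.0307  0.0064 -0.9995] F [-0.6492  0.0343 -0.2579] op 0.06013588689100016 q [-0.0523  0.2082  1.6255  0.0049  1.339  -1.4493]
total [ 0.0013 -0.0467 -0.0133] m; rot tool deg [ -1.7494 -27.5305   0.4869]
0 t [-0.0114  0.0032 -0.0024] r [-0.44 -6.88  0.12]
1 t [-0.0116  0.0033 -0.001 ] r [-0.44 -6.88  0.12]
2 t [-0.0117  0.0033  0.0004] r [-0.44 -6.88  0.12]
3 t [-0.0115  0.0033  0.0018] r [-0.44 -6.88  0.12]
```

Request:
carry_out --moves '[{"tx": -0.011,"ty": 0.003,"tz": -0.002,"rx": -0.4,"ry": -6.9,"rz": 0.1,"gripper": 0.055},{"tx": -0.011,"ty": 0.003,"tz": -0.001,"rx": -0.4,"ry": -6.9,"rz": 0.1,"gripper": 0.05},{"tx": -0.011,"ty": 0.003,"tz": 0,"rx": -0.4,"ry": -6.9,"rz": 0.1,"gripper": 0.05},{"tx": -0.008,"ty": 0.002,"tz": 0.001,"rx": -0.4,"ry": -5,"rz": 0.1,"gripper": 0.05},{"tx": 0,"ty": 0,"tz": 0,"rx": 0,"ry": 0,"rz": 0,"gripper": 0.05}]'

```text
time_s: 8.9
eef_pos: [0.5405, 0.0163, 0.1902]
tool_rot: [-0.416, -0.562, 0.57, 0.431]
contact_force: [-0.5, -0.1, -0.8]
opening: 0.0502
```

```bash
python3 - <<'E'
from h import *
st()
plan([.548,.0124,.18],down(107.5),2)
s=snapshot('wrist');cv2.imwrite('pics/w5.png',s['pixels'][:,:,::-1]);print(proj(s,[.548,.0124,.101]))
E
```

```text
t 8.9 p [0.5405 0.0163 0.1902] az 106.39918540549216 app [-0.0241  0.0036 -0.9997] F [-0.5192 -0.0506 -0.7962] op 0.050225307351729316 q [-0.1301  0.2097  1.6745  0.0004  1.2817 -1.9874]
total [ 0.0075 -0.0039 -0.0102] m; rot tool deg [-1.2614 -1.0943  0.5982]
0 t [-0.003   0.005  -0.0032] r [-0.63 -0.55  0.3 ]
1 t [-0.003   0.0051 -0.0031] r [-0.63 -0.55  0.3 ]
[305.2404 270.7387]
```

View pics/w5.png

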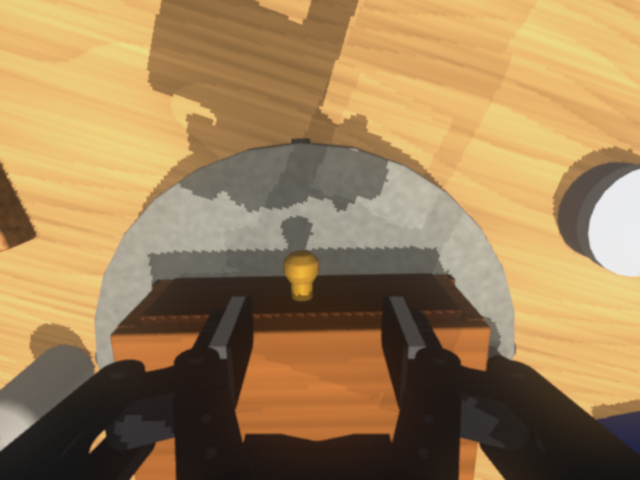

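```bash
python3 - <<'E'
from h import *
s=snapshot('wrist');X=onz(s,(301.5,266),.103);print(X);v=X[:2]-np.array([.6282,.0377]);print(np.hypot(*v),np.degrees(np.arctan2(v[1],v[0]))%360)
plan([.547,.0115,.104],down(107.5),5)
E
```

```text
[0.5451 0.0098 0.103 ]
0.08763250116055557 198.57069148069922
total [ 0.0061 -0.0053 -0.0868] m; rot tool deg [-1.2056 -1.0774  0.5836]
0 t [-0.0015  0.0173 -0.0012] r [-0.24 -0.22  0.12]
1 t [-0.0015  0.0173 -0.0012] r [-0.24 -0.22  0.12]
2 t [-0.0015  0.0173 -0.0011] r [-0.24 -0.22  0.12]
3 t [-0.0014  0.0174 -0.001 ] r [-0.24 -0.22  0.12]
4 t [-0.0014  0.0174 -0.0009] r [-0.24 -0.22  0.12]
```

Request:
carry_out --moves '[{"tx": -0.002,"ty": 0.017,"tz": -0.002,"rx": -0.6,"ry": -0.5,"rz": 0.2,"gripper": 0.05},{"tx": -0.002,"ty": 0.017,"tz": -0.0015,"rx": -0.5,"ry": -0.4,"rz": 0.1,"gripper": 0.05},{"tx": -0.001,"ty": 0.017,"tz": -0.001,"rx": 0,"ry": 0,"rz": 0.1,"gripper": 0.05},{"tx": -0.001,"ty": 0.017,"tz": 0,"rx": 0,"ry": 0,"rz": 0,"gripper": 0.05},{"tx": 0,"ty": 0.005,"tz": 0,"rx": 0,"ry": 0,"rz": 0,"gripper": 0.05},{"tx": 0,"ty": 0,"tz": 0,"rx": 0,"ry": 0,"rz": 0,"gripper": 0.05}]'

```text
time_s: 9.75
eef_pos: [0.5466, 0.0145, 0.1142]
tool_rot: [0.418, 0.57, -0.569, -0.421]
contact_force: [-0.1, -0.8, 0.1]
opening: 0.0501
```

```bash
python3 - <<'E'
from h import *
st()
plan([.547,.011,.104],down(107.5),1)
s=snapshot('wrist');cv2.imwrite('pics/w6.png',s['pixels'][:,:,::-1])
E
```

```text
t 9.75 p [0.5466 0.0145 0.1142] az 107.21997848757016 app [-0.003   0.0032 -1.    ] F [-0.0582 -0.7606  0.0879] op 0.05014375693337809 q [-0.1334  0.305   1.7315  0.0031  1.1084 -2.0061]
total [ 0.0004 -0.0035 -0.0102] m; rot tool deg [-0.1079 -0.2798  0.2244]
0 t [-0.0035  0.0102  0.0006] r [-0.11 -0.28  0.22]
```

View pics/w6.png

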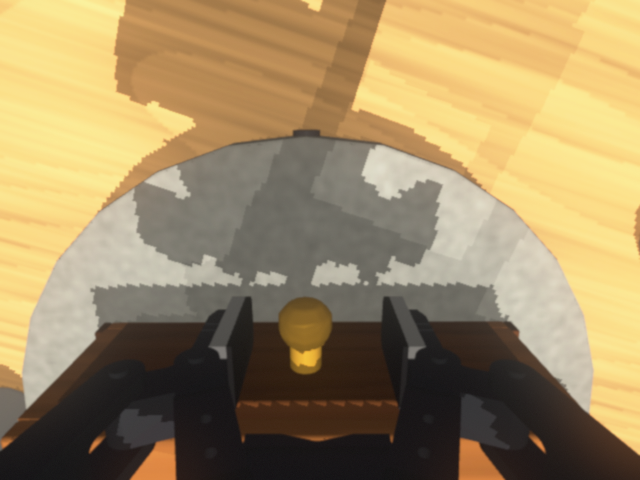

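Request:
carry_out --moves '[{"tx": -0.004,"ty": 0.01,"tz": 0,"rx": 0,"ry": -0.2,"rz": 0.2,"gripper": 0.05},{"tx": 0,"ty": 0.002,"tz": 0,"rx": 0,"ry": 0,"rz": 0,"gripper": 0.03},{"tx": 0,"ty": 0,"tz": 0,"rx": 0,"ry": 0,"rz": 0,"gripper": 0.01},{"tx": 0,"ty": 0,"tz": 0,"rx": 0,"ry": 0,"rz": 0,"gripper": 0.01},{"tx": 0,"ty": 0,"tz": 0,"rx": 0,"ry": 0,"rz": 0,"gripper": 0.01}]'

```text
time_s: 10.42
eef_pos: [0.5491, 0.0101, 0.1033]
tool_rot: [0.419, 0.57, -0.57, -0.418]
contact_force: [-0.5, -0.2, -0.9]
opening: 0.0171
```

```bash
python3 - <<'E'
from h import *
st()
s=snapshot('wrist');cv2.imwrite('pics/w7.png',s['pixels'][:,:,::-1])
E
```

```text
t 10.425 p [0.5491 0.0101 0.1033] az 107.42716566916661 app [ 0.0016 -0.001  -1.    ] F [-0.4899 -0.1918 -0.9008] op 0.01707296090826779 q [-0.1389  0.3229  1.7346 -0.0008  1.0824 -2.0134]
```

View pics/w7.png

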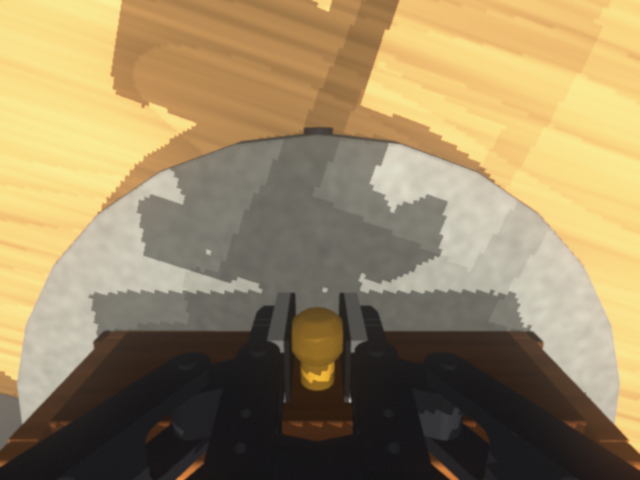

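Knob gripped (opening 17 mm). Pulling about 58 mm along tool +z, radially outward.

Request:
carry_out --moves '[{"tx": 0,"ty": 0,"tz": 0.006,"rx": 0,"ry": 0,"rz": 0,"gripper": 0.01},{"tx": 0,"ty": 0,"tz": 0.008,"rx": 0,"ry": 0,"rz": 0,"gripper": 0.01},{"tx": 0,"ty": 0,"tz": 0.008,"rx": 0,"ry": 0,"rz": 0,"gripper": 0.01},{"tx": 0,"ty": 0,"tz": 0.008,"rx": 0,"ry": 0,"rz": 0,"gripper": 0.01},{"tx": 0,"ty": 0,"tz": 0.008,"rx": 0,"ry": 0,"rz": 0,"gripper": 0.01}]'

```text
time_s: 11.1
eef_pos: [0.5108, -0.0018, 0.1033]
tool_rot: [0.419, 0.57, -0.57, -0.418]
contact_force: [1.6, 0.2, -1.2]
opening: 0.017
```

```bash
python3 - <<'E'
from h import *
st()
d=observe()["eef_pos"]-np.array([.5491,.0101,.1033]);print("out",-d[:2]@[.954,.3],"side",d[:2]@[-.3,.954])
E
```

```text
t 11.1 p [ 0.5108 -0.0018  0.1033] az 107.42683086423182 app [ 0.0027 -0.0007 -1.    ] F [ 1.5829  0.2389 -1.2144] op 0.017013147015017563 q [-0.173   0.2503  1.8309 -0.0003  1.0576 -2.0478]
out 0.04013014042034203 side 0.00012495263046622058
```

Request:
carry_out --moves '[{"tx": 0,"ty": 0,"tz": 0.008,"rx": 0,"ry": 0,"rz": 0,"gripper": 0.01},{"tx": 0,"ty": 0,"tz": 0.008,"rx": 0,"ry": 0,"rz": 0,"gripper": 0.01},{"tx": 0,"ty": 0,"tz": 0,"rx": 0,"ry": 0,"rz": 0,"gripper": 0.01},{"tx": 0,"ty": 0,"tz": 0,"rx": 0,"ry": 0,"rz": 0,"gripper": 0.03},{"tx": 0,"ty": 0,"tz": 0,"rx": 0,"ry": 0,"rz": 0,"gripper": 0.045},{"tx": 0,"ty": 0,"tz": 0,"rx": 0,"ry": 0,"rz": 0,"gripper": 0.045}]'

```text
time_s: 11.85
eef_pos: [0.4931, -0.0073, 0.1034]
tool_rot: [-0.419, -0.57, 0.57, 0.418]
contact_force: [-1.0, -1.4, 0.1]
opening: 0.0449
```

```bash
python3 - <<'E'
from h import *
st()
d=observe()["eef_pos"]-np.array([.5491,.0101,.1033]);print("out",-d[:2]@[.954,.3],"side",d[:2]@[-.3,.954])
s=snapshot('wrist');cv2.imwrite('pics/w8.png',s['pixels'][:,:,::-1])
E
```

```text
t 11.85 p [ 0.4931 -0.0073  0.1034] az 107.41622585009348 app [ 0.0004 -0.0011 -1.    ] F [-1.0346 -1.3979  0.1312] op 0.0449276004915978 q [-0.1899  0.2179  1.872  -0.0012  1.0511 -2.0641]
out 0.05862444142089179 side 0.00018384949435211662
```

View pics/w8.png

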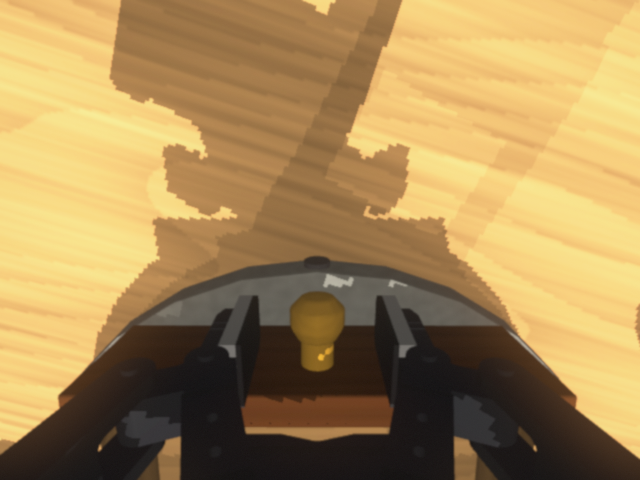

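Request:
carry_out --moves '[{"tx": 0,"ty": -0.025,"tz": 0,"rx": 0,"ry": 0,"rz": 0,"gripper": 0.055},{"tx": 0,"ty": -0.035,"tz": 0,"rx": 0,"ry": 0,"rz": 0,"gripper": 0.055},{"tx": 0,"ty": -0.035,"tz": 0,"rx": 0,"ry": 0,"rz": 0,"gripper": 0.055},{"tx": 0,"ty": 0,"tz": 0,"rx": 0,"ry": 10,"rz": 0,"gripper": 0.055},{"tx": 0,"ty": 0,"tz": 0,"rx": 0,"ry": 10,"rz": 0,"gripper": 0.055},{"tx": 0,"ty": 0,"tz": 0,"rx": 0,"ry": 10,"rz": 0,"gripper": 0.055},{"tx": 0,"ty": 0,"tz": 0,"rx": 0,"ry": 10,"rz": 0,"gripper": 0.055},{"tx": 0,"ty": 0,"tz": 0,"rx": 0,"ry": 10,"rz": 0,"gripper": 0.055}]'

```text
time_s: 12.9
eef_pos: [0.4966, -0.0068, 0.2033]
tool_rot: [0.627, 0.333, -0.329, -0.623]
contact_force: [-0.6, -0.1, -0.6]
opening: 0.0551
```

```bash
python3 - <<'E'
from h import *
st()
s=snapshot('scene');im=s['pixels'];cv2.imwrite('pics/s9.png',cv2.resize(im[200:360,220:420],None,fx=4,fy=3.75)[:,:,::-1])
s=snapshot('top');im=s['pixels'];cv2.imwrite('pics/t9.png',cv2.resize(im[110:260,240:400],None,fx=4,fy=4,interpolation=cv2.INTER_CUBIC)[:,:,::-1])
E
```

```text
t 12.9 p [ 0.4966 -0.0068  0.2033] az 55.834880811545915 app [ 0.0081 -0.0012 -1.    ] F [-0.6198 -0.094  -0.5832] op 0.0550508097179788 q [-0.1883  0.0833  1.7903  0.0004  1.2597 -1.163 ]
```

View pics/t9.png

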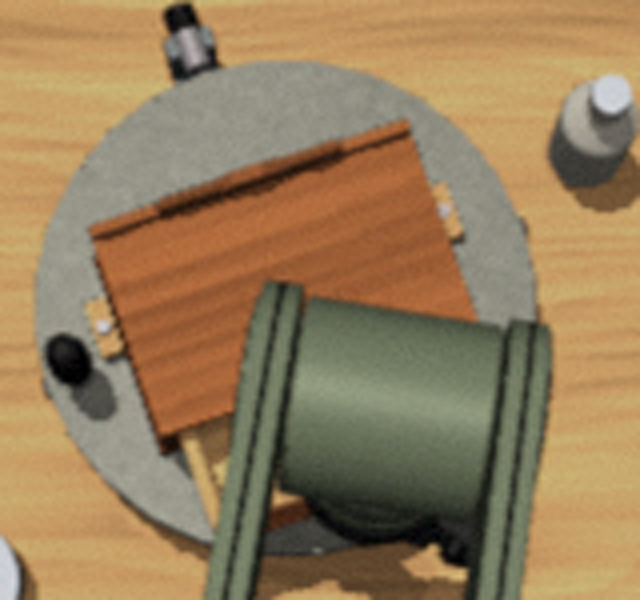

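View pics/s9.png

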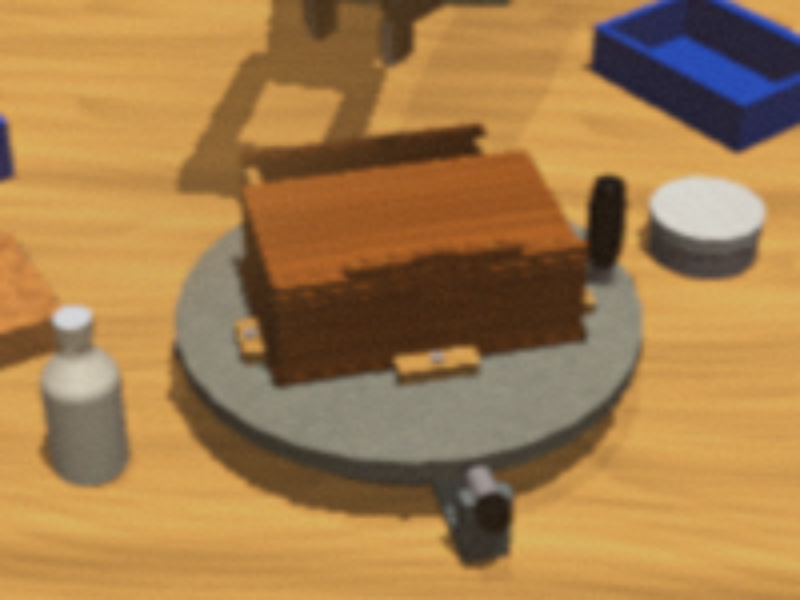

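```bash
python3 - <<'E'
from h import *
plan([.503,.038,.195],down(17.5),5)
E
```

```text
total [ 0.0065  0.0448 -0.0083] m; rot tool deg [ 0.3357 38.6944  0.3327]
0 t [0.0082 0.0017 0.0039] r [0.07 7.74 0.07]
1 t [0.0076 0.0017 0.005 ] r [0.07 7.74 0.07]
2 t [0.0068 0.0016 0.006 ] r [0.07 7.74 0.07]
3 t [0.006  0.0016 0.0068] r [0.07 7.74 0.07]
4 t [0.005  0.0017 0.0076] r [0.07 7.74 0.07]
```

Request:
carry_out --moves '[{"tx": 0.008,"ty": 0,"tz": 0.004,"rx": 0,"ry": 7.7,"rz": 0,"gripper": 0.045},{"tx": 0.008,"ty": 0,"tz": 0.005,"rx": 0,"ry": 7.7,"rz": 0,"gripper": 0.04},{"tx": 0.007,"ty": 0,"tz": 0.006,"rx": 0,"ry": 7.7,"rz": 0,"gripper": 0.04},{"tx": 0.006,"ty": 0,"tz": 0.007,"rx": 0,"ry": 7.5,"rz": 0,"gripper": 0.04},{"tx": 0.004,"ty": 0,"tz": 0.006,"rx": 0,"ry": 5,"rz": 0,"gripper": 0.04},{"tx": 0,"ty": 0,"tz": 0,"rx": 0,"ry": 0,"rz": 0,"gripper": 0.04}]'

```text
time_s: 13.75
eef_pos: [0.5043, 0.0382, 0.2037]
tool_rot: [0.697, 0.13, -0.123, -0.695]
contact_force: [-0.5, -0.1, -0.7]
opening: 0.0401
```

```bash
python3 - <<'E'
from h import *
st()
plan([.503,.038,.195],down(17.5),1)
s=snapshot('wrist');cv2.imwrite('pics/w10.png',s['pixels'][:,:,::-1])
u=np.array([.954,.3]);v=np.array([-.3,.954]);e=np.array([.515,-.0004])
for l in(-.05,0,.04,.084): print(l,[proj(s,[*(e+v*l+u*k),.122]).round(0) for k in(-.006,.006)])
E
```

```text
t 13.75 p [0.5043 0.0382 0.2037] az 20.660511926471173 app [ 0.0106 -0.0011 -0.9999] F [-0.4805 -0.0699 -0.6879] op 0.040084720813257556 q [-0.0957  0.101   1.7702 -0.0001  1.2597 -0.4563]
total [-0.0013 -0.0002 -0.0087] m; rot tool deg [0.2564 3.1592 0.5522]
0 t [-0.0014  0.0086  0.0004] r [0.26 3.16 0.55]
-0.05 [array([296., 399.]), array([315., 400.])]
0 [array([299., 326.]), array([320., 327.])]
0.04 [array([302., 259.]), array([325., 260.])]
0.084 [array([306., 177.]), array([330., 178.])]
```

View pics/w10.png

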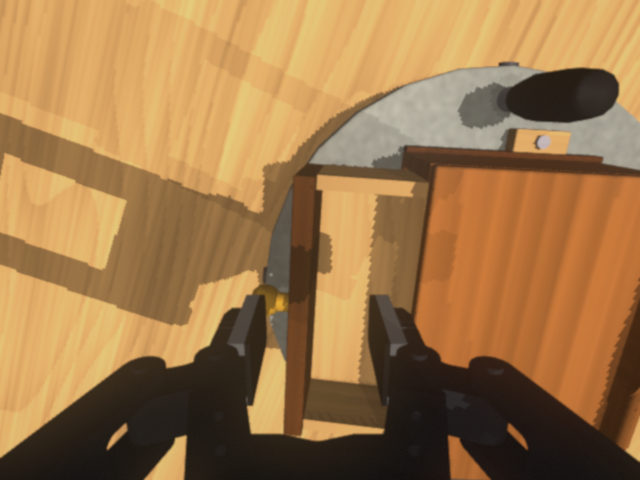

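Request:
carry_out --moves '[{"tx": -0.005,"ty": 0.01,"tz": 0,"rx": 0.2,"ry": 3.2,"rz": 0.5,"gripper": 0.04},{"tx": 0,"ty": 0.005,"tz": 0,"rx": 0,"ry": 0,"rz": 0,"gripper": 0.04},{"tx": 0,"ty": 0,"tz": 0,"rx": 0,"ry": 0,"rz": 0,"gripper": 0.04}]'

```text
time_s: 14.18
eef_pos: [0.5002, 0.0354, 0.1886]
tool_rot: [0.699, 0.11, -0.108, -0.698]
contact_force: [0.1, -0.1, 0.0]
opening: 0.0401
```

```bash
python3 - <<'E'
from h import *
st()
plan([.499,.0365,.113],down(17.5),5)
s=snapshot('wrist');cv2.imwrite('pics/w11.png',s['pixels'][:,:,::-1])
E
```

```text
t 14.175 p [0.5002 0.0354 0.1886] az 17.76144577965836 app [ 0.0023 -0.0011 -1.    ] F [ 0.1477 -0.0908  0.0026] op 0.04012720185612053 q [-0.1016  0.1142  1.7893 -0.0009  1.2356 -0.4113]
total [-0.0012  0.0011 -0.0756] m; rot tool deg [0.1008 0.2614 0.1044]
0 t [-0.0002  0.0151  0.0003] r [0.02 0.05 0.02]
1 t [-0.0002  0.0151  0.0003] r [0.02 0.05 0.02]
2 t [-0.0002  0.0151  0.0003] r [0.02 0.05 0.02]
3 t [-0.0002  0.0151  0.0003] r [0.02 0.05 0.02]
4 t [-0.0002  0.0151  0.0003] r [0.02 0.05 0.02]
```

View pics/w11.png

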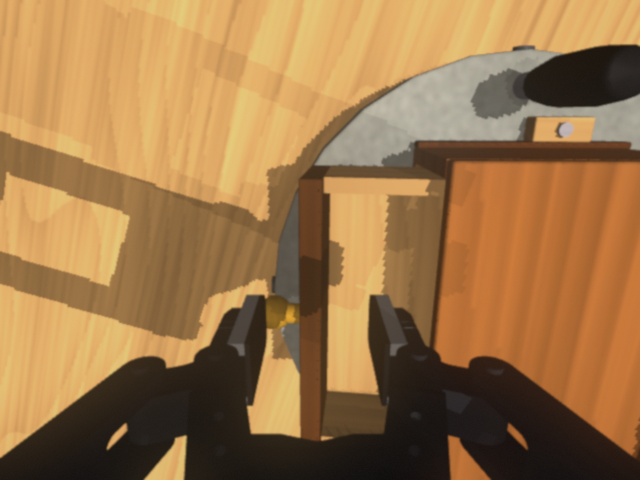

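```bash
python3 - <<'E'
from h import *
s=snapshot('wrist');o=observe();p=o["eef_pos"]
for z in(.122,.101): print(z,proj(s,[p[0],p[1],z]),[proj(s,[p[0]+.3*k,p[1]-.954*k,z]).round() for k in(.02,.03,.04)])
a=onz(s,(312,166),.122);k=onz(s,(278,312),.101);print(a,k,"lateral from TCP",(a-p)[:2]@[-.3,.954],(k-p)[:2]@[-.3,.954])
E
```

```text
0.122 [317.7111 270.8583] [array([317., 307.]), array([317., 324.]), array([317., 341.])]
0.101 [317.56   256.4333] [array([317., 290.]), array([317., 306.]), array([317., 321.])]
[0.4821 0.0841 0.122 ] [ 0.4892 -0.0038  0.101 ] lateral from TCP 0.051980504442127685 -0.034070563913908086
```

Request:
carry_out --moves '[{"tx": -0.002,"ty": 0.015,"tz": 0,"rx": 0,"ry": 0,"rz": 0,"gripper": 0.04},{"tx": 0,"ty": 0.015,"tz": 0,"rx": 0,"ry": 0,"rz": 0,"gripper": 0.04},{"tx": 0,"ty": 0.015,"tz": 0,"rx": 0,"ry": 0,"rz": 0,"gripper": 0.04},{"tx": 0,"ty": 0.015,"tz": 0,"rx": 0,"ry": 0,"rz": 0,"gripper": 0.04},{"tx": 0,"ty": 0.01,"tz": 0,"rx": 0,"ry": 0,"rz": 0,"gripper": 0.04},{"tx": 0,"ty": 0,"tz": 0,"rx": 0,"ry": 0,"rz": 0,"gripper": 0.04}]'

```text
time_s: 15.02
eef_pos: [0.4978, 0.0347, 0.113]
tool_rot: [0.699, 0.11, -0.109, -0.698]
contact_force: [-0.4, 0.7, 0.6]
opening: 0.0398
```

```bash
python3 - <<'E'
from h import *
st()
s=snapshot('wrist');cv2.imwrite('pics/w12.png',s['pixels'][:,:,::-1])
E
```

```text
t 15.025 p [0.4978 0.0347 0.113 ] az 17.79787699708703 app [ 0.0008 -0.001  -1.    ] F [-0.4496  0.6836  0.554 ] op 0.03980301289518373 q [-0.1034  0.2138  1.8525 -0.001   1.0744 -0.4136]
```

View pics/w12.png

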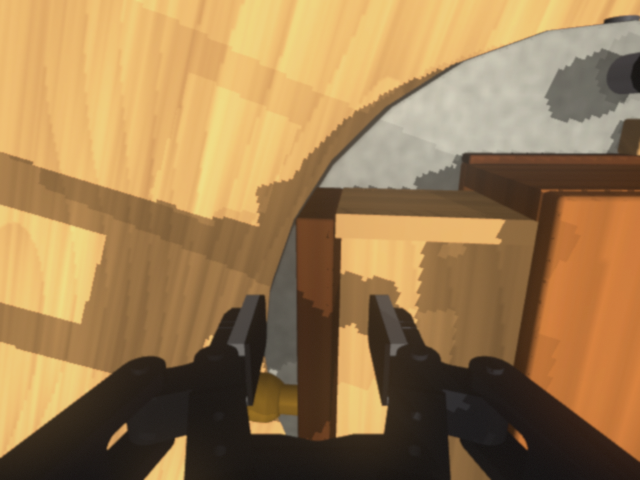

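Front edge sits between the fingers (columns 298–338, finger tips at 266 and 370), knob clear. Closing.

Request:
carry_out --moves '[{"tx": 0,"ty": 0,"tz": 0,"rx": 0,"ry": 0,"rz": 0,"gripper": 0.02},{"tx": 0,"ty": 0,"tz": 0,"rx": 0,"ry": 0,"rz": 0,"gripper": 0.005},{"tx": 0,"ty": 0,"tz": 0,"rx": 0,"ry": 0,"rz": 0,"gripper": 0.005},{"tx": 0,"ty": 0,"tz": 0,"rx": 0,"ry": 0,"rz": 0,"gripper": 0.005}]'

```text
time_s: 15.58
eef_pos: [0.5016, 0.0343, 0.1199]
tool_rot: [0.7, 0.113, -0.106, -0.697]
contact_force: [0.4, -0.5, -2.7]
opening: 0.0108
```

```bash
python3 - <<'E'
from h import *
st()
E
```

```text
t 15.575 p [0.5016 0.0343 0.1199] az 17.771554503828362 app [ 0.0098 -0.002  -1.    ] F [ 0.3585 -0.5147 -2.6624] op 0.010809480579504076 q [-0.1034  0.2055  1.8454 -0.0011  1.0808 -0.413 ]
```

```bash
python3 - <<'E'
from h import *
s=snapshot('wrist');cv2.imwrite('pics/w13.png',s['pixels'][:,:,::-1]);st()
E
```

```text
t 15.625 p [0.5016 0.0343 0.1196] az 17.776350010835042 app [ 0.0097 -0.002  -1.    ] F [-1.287  -0.2242  0.9942] op 0.01080015215106596 q [-0.1034  0.2059  1.8457 -0.0012  1.0801 -0.4131]
```

View pics/w13.png

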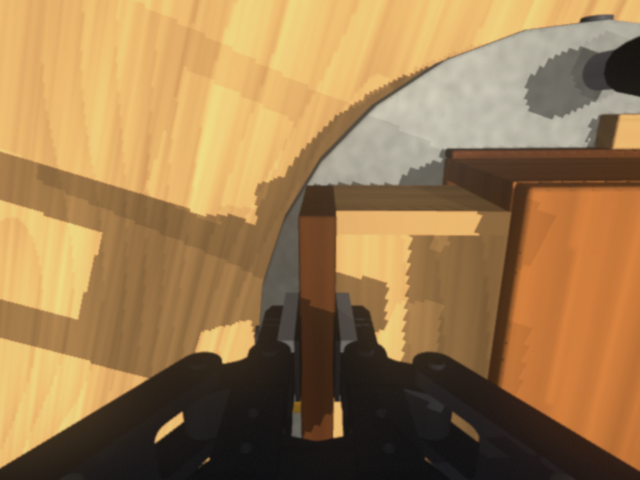

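Request:
carry_out --moves '[{"tx": -0.008,"ty": 0,"tz": 0,"rx": 0,"ry": 0,"rz": 0,"gripper": 0.005},{"tx": -0.01,"ty": 0,"tz": 0,"rx": 0,"ry": 0,"rz": 0,"gripper": 0.005},{"tx": -0.01,"ty": 0,"tz": 0,"rx": 0,"ry": 0,"rz": 0,"gripper": 0.005}]'

```text
time_s: 16.0
eef_pos: [0.4733, 0.0255, 0.1188]
tool_rot: [0.7, 0.113, -0.106, -0.697]
contact_force: [0.1, 0.7, -1.4]
opening: 0.0105
```

```bash
python3 - <<'E'
from h import *
st()
s=snapshot('wrist');cv2.imwrite('pics/w14.png',s['pixels'][:,:,::-1])
s=snapshot('scene');im=s['pixels'];cv2.imwrite('pics/s14.png',cv2.resize(im[180:340,220:420],None,fx=4,fy=3.75)[:,:,::-1])
E
```

```text
t 16.0 p [0.4733 0.0255 0.1188] az 17.80804177727376 app [ 0.0094 -0.0018 -1.    ] F [ 0.0512  0.6536 -1.4163] op 0.010543705850549936 q [-0.1287  0.1502  1.9148 -0.0006  1.067  -0.4391]
```

View pics/w14.png

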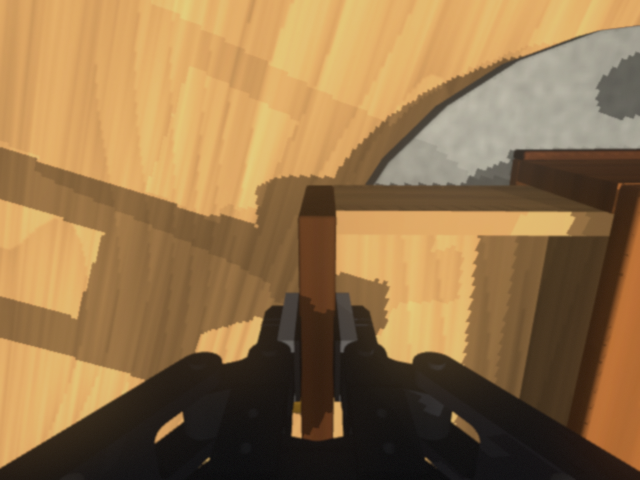

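Drawer follows with little force. Keep pulling.

Request:
carry_out --moves '[{"tx": -0.01,"ty": 0,"tz": 0,"rx": 0,"ry": 0,"rz": 0,"gripper": 0.005},{"tx": -0.01,"ty": 0,"tz": 0,"rx": 0,"ry": 0,"rz": 0,"gripper": 0.005},{"tx": -0.01,"ty": 0,"tz": 0,"rx": 0,"ry": 0,"rz": 0,"gripper": 0.005},{"tx": -0.01,"ty": 0,"tz": 0,"rx": 0,"ry": 0,"rz": 0,"gripper": 0.005},{"tx": -0.008,"ty": 0,"tz": 0,"rx": 0,"ry": 0,"rz": 0,"gripper": 0.005},{"tx": 0,"ty": 0,"tz": 0,"rx": 0,"ry": 0,"rz": 0,"gripper": 0.005}]'

```text
time_s: 16.85
eef_pos: [0.4214, 0.0098, 0.1173]
tool_rot: [0.699, 0.11, -0.108, -0.698]
contact_force: [0.4, -0.1, -1.8]
opening: 0.011
```

```bash
python3 - <<'E'
from h import *
st()
s=snapshot('wrist');cv2.imwrite('pics/w15.png',s['pixels'][:,:,::-1])
s=snapshot('top');im=s['pixels'];cv2.imwrite('pics/t15.png',cv2.resize(im[110:310,220:400],None,fx=3,fy=3)[:,:,::-1])
E
```

```text
t 16.85 p [0.4214 0.0098 0.1173] az 17.753704095844974 app [ 0.0036 -0.0015 -1.    ] F [ 0.3862 -0.1207 -1.8011] op 0.011021990981272132 q [-0.182   0.0469  2.0337 -0.001   1.0572 -0.4914]
```

View pics/w15.png

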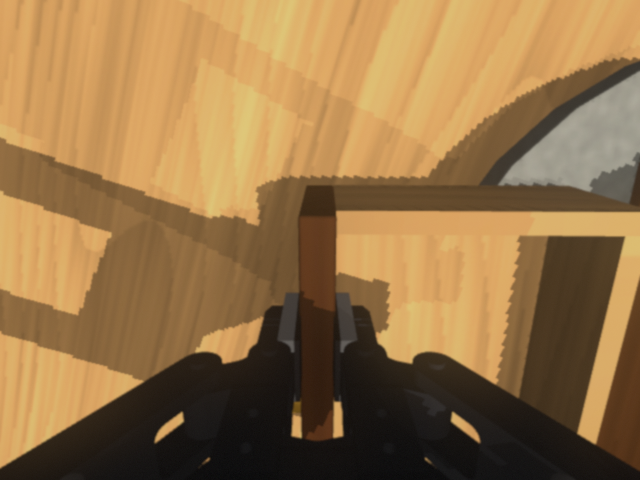

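View pics/t15.png

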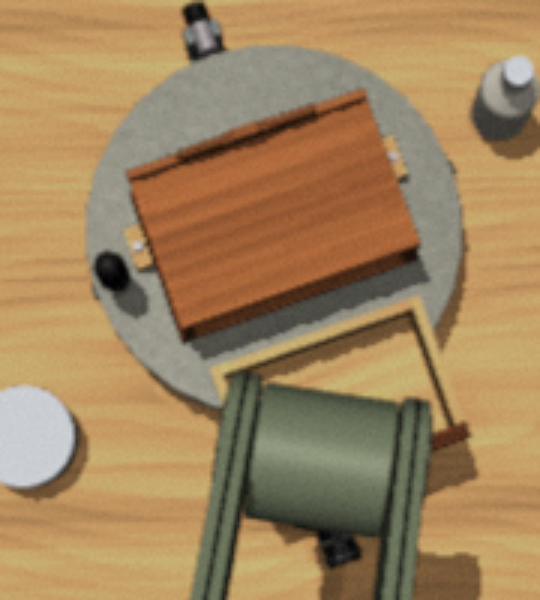

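Drawer is fully out, with a visible gap to the box. Lifting, moderately.

Request:
carry_out --moves '[{"tx": 0,"ty": -0.012,"tz": 0,"rx": 0,"ry": 0,"rz": 0,"gripper": 0.005},{"tx": 0,"ty": -0.02,"tz": 0,"rx": 0,"ry": 0,"rz": 0,"gripper": 0.005},{"tx": 0,"ty": -0.025,"tz": 0,"rx": 0,"ry": 0,"rz": 0,"gripper": 0.005},{"tx": 0,"ty": -0.025,"tz": 0,"rx": 0,"ry": 0,"rz": 0,"gripper": 0.005},{"tx": 0,"ty": -0.025,"tz": 0,"rx": 0,"ry": 0,"rz": 0,"gripper": 0.005},{"tx": 0,"ty": -0.025,"tz": 0,"rx": 0,"ry": 0,"rz": 0,"gripper": 0.005},{"tx": 0,"ty": -0.025,"tz": 0,"rx": 0,"ry": 0,"rz": 0,"gripper": 0.005},{"tx": 0,"ty": -0.02,"tz": 0,"rx": 0,"ry": 0,"rz": 0,"gripper": 0.005}]'

```text
time_s: 17.95
eef_pos: [0.4231, 0.0109, 0.3054]
tool_rot: [0.7, 0.113, -0.107, -0.697]
contact_force: [-0.8, -0.0, -3.0]
opening: 0.0111
```

```bash
python3 - <<'E'
from h import *
st()
s=snapshot('scene');im=s['pixels'];cv2.imwrite('pics/s16.png',im[:,:,::-1])
M0=down(17.8)
M=(R.from_matrix(M0)*R.from_rotvec([0,0,-np.radians(50)])).as_matrix();print(M)
plan([.50,.035,.32],M,10)
E
```

```text
t 17.95 p [0.4231 0.0109 0.3054] az 17.877167063015317 app [ 0.0091 -0.002  -1.    ] F [-0.7926 -0.0134 -2.9794] op 0.01106733302826081 q [-0.1792 -0.1755  1.8214 -0.0003  1.4863 -0.4912]
[[ 0.612   0.7294 -0.3057]
 [ 0.1965  0.2342  0.9521]
 [ 0.766  -0.6428  0.    ]]
total [0.0752 0.0244 0.0115] m; rot tool deg [  0.3607   0.2614 -49.2414]
0 t [ 0.0079 -0.001   0.    ] r [ 0.04  0.03 -4.92]
1 t [ 0.008  -0.0004  0.    ] r [ 0.04  0.03 -4.92]
2 t [0.008  0.0003 0.    ] r [ 0.04  0.03 -4.92]
3 t [0.0079 0.001  0.    ] r [ 0.04  0.03 -4.92]
4 t [0.0078 0.0017 0.    ] r [ 0.04  0.03 -4.92]
5 t [0.0076 0.0024 0.    ] r [ 0.04  0.03 -4.92]
6 t [0.0074 0.003  0.    ] r [ 0.04  0.03 -4.92]
7 t [0.0071 0.0036 0.    ] r [ 0.04  0.03 -4.92]
8 t [0.0068 0.0042 0.    ] r [ 0.04  0.03 -4.92]
9 t [0.0064 0.0048 0.    ] r [ 0.04  0.03 -4.92]
```

View pics/s16.png

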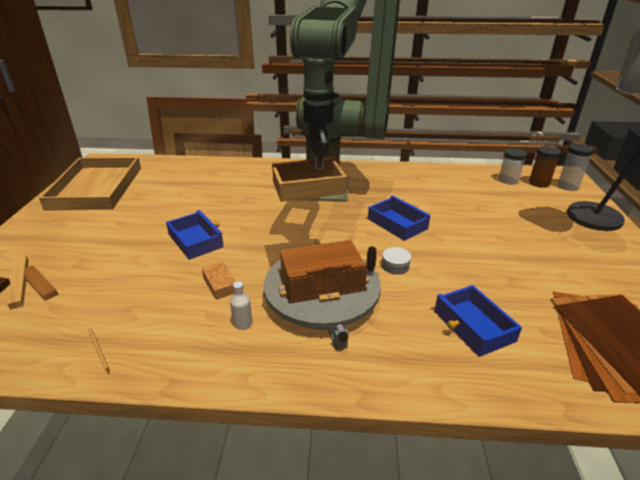

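Request:
carry_out --moves '[{"tx": 0.006,"ty": -0.001,"tz": 0,"rx": 0,"ry": 0,"rz": -4,"gripper": 0.005},{"tx": 0.008,"ty": 0,"tz": 0,"rx": 0,"ry": 0,"rz": -5,"gripper": 0.005},{"tx": 0.008,"ty": 0,"tz": 0,"rx": 0,"ry": 0,"rz": -5,"gripper": 0.005},{"tx": 0.008,"ty": 0.001,"tz": 0,"rx": 0,"ry": 0,"rz": -5,"gripper": 0.005},{"tx": 0.008,"ty": 0.002,"tz": 0,"rx": 0,"ry": 0,"rz": -5,"gripper": 0.005},{"tx": 0.008,"ty": 0.002,"tz": 0,"rx": 0,"ry": 0,"rz": -5,"gripper": 0.005}]'

```text
time_s: 18.75
eef_pos: [0.4703, 0.026, 0.3184]
tool_rot: [-0.647, -0.293, -0.078, 0.699]
contact_force: [-0.3, -0.2, -2.4]
opening: 0.0108
```

```bash
python3 - <<'E'
from h import *
st()
M=(R.from_matrix(down(17.8))*R.from_rotvec([0,0,-np.radians(51)])).as_matrix()
plan([.50,.035,.32],M,5)
s=snapshot('scene');im=s['pixels'];cv2.imwrite('pics/s17.png',im[:,:,::-1])
E
```

```text
t 18.75 p [0.4703 0.026  0.3184] az 18.416073600972275 app [ 0.4884  0.1497 -0.8597] F [-0.3471 -0.2056 -2.416 ] op 0.010763284057916671 q [-0.3215 -0.3958  2.0419  0.3445  1.0707 -0.7405]
total [0.0297 0.009  0.0016] m; rot tool deg [  0.2906   0.5929 -20.2865]
0 t [ 0.0055  0.0029 -0.0001] r [ 0.06  0.12 -4.06]
1 t [ 0.0053  0.0033 -0.0001] r [ 0.06  0.12 -4.06]
2 t [ 0.005   0.0036 -0.0001] r [ 0.06  0.12 -4.06]
3 t [ 0.0048  0.004  -0.0001] r [ 0.06  0.12 -4.06]
4 t [ 0.0045  0.0043 -0.0001] r [ 0.06  0.12 -4.06]
```

View pics/s17.png

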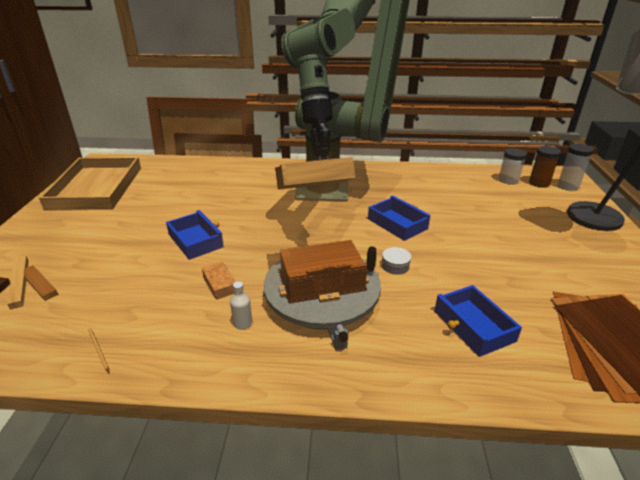

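Request:
carry_out --moves '[{"tx": 0.007,"ty": 0.005,"tz": 0,"rx": 0,"ry": 0.1,"rz": -4,"gripper": 0.005},{"tx": 0.008,"ty": 0.007,"tz": 0,"rx": 0,"ry": 0.1,"rz": -4,"gripper": 0.005},{"tx": 0.008,"ty": 0.008,"tz": 0,"rx": 0,"ry": 0.1,"rz": -4,"gripper": 0.005},{"tx": 0.007,"ty": 0.008,"tz": 0,"rx": 0,"ry": 0.1,"rz": -4,"gripper": 0.005},{"tx": 0.006,"ty": 0.007,"tz": 0,"rx": 0,"ry": 0.1,"rz": -4,"gripper": 0.005},{"tx": 0.003,"ty": 0.003,"tz": 0,"rx": 0,"ry": 0,"rz": -1,"gripper": 0.005},{"tx": 0,"ty": 0,"tz": 0,"rx": 0,"ry": 0,"rz": 0,"gripper": 0.005},{"tx": 0,"ty": 0,"tz": 0,"rx": 0,"ry": 0,"rz": 0,"gripper": 0.005}]'

```text
time_s: 19.8
eef_pos: [0.5204, 0.0445, 0.3117]
tool_rot: [-0.582, -0.405, -0.204, 0.676]
contact_force: [0.3, 0.1, -2.8]
opening: 0.0107
```

```bash
python3 - <<'E'
from h import *
st();M=R.from_quat(observe()["tool_rot"]).as_matrix();print("x elev",np.degrees(np.arcsin(M[2,0])))
s=snapshot('scene');im=s['pixels'];cv2.imwrite('pics/s18.png',cv2.resize(im[80:360,140:460],None,fx=2.4,fy=2.1)[:,:,::-1])
cv2.imwrite('pics/s18.png',cv2.resize(im[90:350,150:470],None,fx=2.2,fy=2.2)[:,:,::-1])
s=snapshot('wrist');cv2.imwrite('pics/w18.png',s['pixels'][:,:,::-1])
s=snapshot('top');cv2.imwrite('pics/t18.png',s['pixels'][:,:,::-1])
E
```

```text
t 19.8 p [0.5204 0.0445 0.3117] az 18.3272729017666 app [ 0.7462  0.24   -0.621 ] F [ 0.3472  0.1261 -2.8005] op 0.010717431129760875 q [-0.3755 -0.3922  2.2002  0.8228  0.7449 -1.1463]
x elev 51.612091641510276
```

View pics/s18.png

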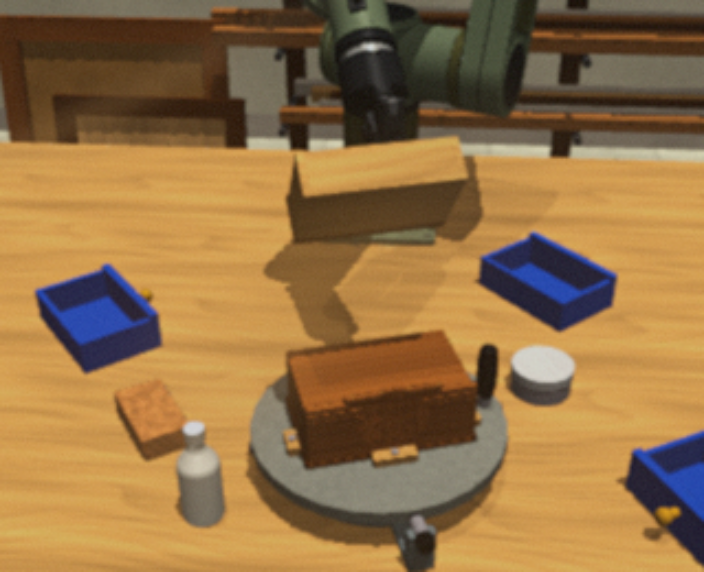

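View pics/w18.png

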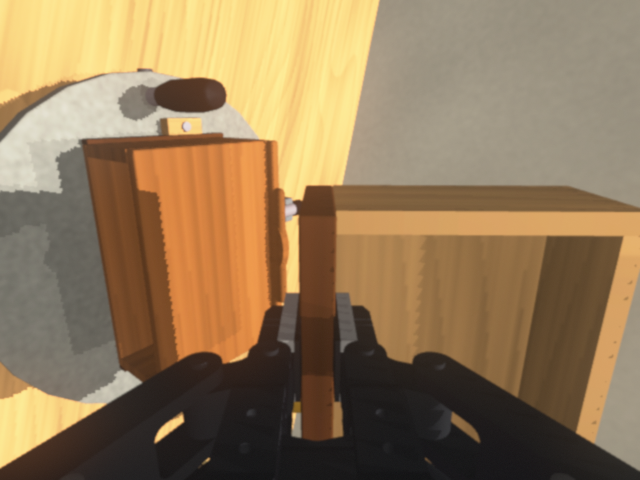

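View pics/t18.png

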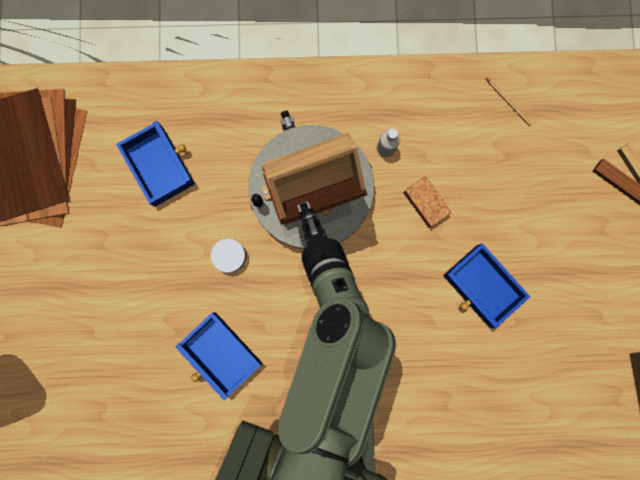

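The drawer sits square in the jaws at 51.6°, with its lowest edge about 0.27 m up. Bystander pixels match the start. I'll settle for a moment, compare the bystanders and speeds, then hand in.

Request:
carry_out --moves '[{"tx": 0,"ty": 0,"tz": 0,"rx": 0,"ry": 0,"rz": 0,"gripper": 0.005},{"tx": 0,"ty": 0,"tz": 0,"rx": 0,"ry": 0,"rz": 0,"gripper": 0.005},{"tx": 0,"ty": 0,"tz": 0,"rx": 0,"ry": 0,"rz": 0,"gripper": 0.005}]'

```text
time_s: 20.32
eef_pos: [0.5206, 0.0444, 0.3124]
tool_rot: [-0.582, -0.405, -0.204, 0.675]
contact_force: [0.1, 0.6, -2.6]
opening: 0.0107
```

```bash
python3 - <<'E'
from h import *
from bench import close_job
st();print("qd",observe()["qd"])
a=cv2.imread('pics/top0.png').astype(int);b=snapshot('top')['pixels'][:,:,::-1].astype(int)
for n,(x,y,w,h) in dict(glue=(375,125,30,35),tin=(208,236,42,42),cork=(400,172,55,60)).items(): print(n,np.abs(a-b)[y:y+h,x:x+w].mean())
print(close_job())
E
```

```text
t 20.325 p [0.5206 0.0444 0.3124] az 18.37544850186632 app [ 0.747   0.2396 -0.6201] F [ 0.0846  0.5834 -2.5722] op 0.010694547242218397 q [-0.3757 -0.3929  2.1997  0.8229  0.7448 -1.1464]
qd [ 0.0014  0.0003 -0.0011 -0.0013  0.0023  0.0009]
glue 11.542857142857143
tin 13.884353741496598
cork 12.234040404040403
the job is handed in; nothing more can be done
None
```

The job is handed in, with no verdict reported: the drawer is out of the box and held tipped above it, at 20.4 s of the 58 s allowed.

**What I did:** I turned the turntable one quarter turn with the fingers caged loosely around its handle, then let go. I pulled the drawer about 59 mm out by the knob and regripped it over the front edge, about 35 mm to the left of the knob. From there I drew it clear of the box, lifted it and tipped its back end up.

**Last checks:**
- **Turntable:** the box front measured 17.5° in world axes after the turn, against a stand direction of about 17.5°, so it sits in its click. I last measured this before pulling the drawer; in the later pictures I only judged it by eye.
- **Drawer:** the tool is tilted 51.6° and the drawer looks square in the jaws. Its lowest edge is at about 0.27 m, worked out from the gripper pose rather than measured.
- **Grip and stillness:** the opening is 10.7 mm on the 12 mm front, the tool carries about 2.6 N, and joint speeds are under 0.003 rad/s.
- **Bystanders:** the bottle, tin and cork block look unmoved in the last top picture. The numeric picture comparison there was inconclusive. It gave a mean difference of 12 to 14 grey levels, with no untouched patch to compare against.

**What disagreed:**
- The two cameras placed the knob about 6 mm apart, so I used a value in between.
- The tool rose about 7 mm as the jaws closed on the front edge, so that grip is shallower than I planned, but it held.

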